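# Flip a turned trivet over the edge of the gluing board

### The arm

A 6-joint arm with a two-finger parallel gripper is mounted at the origin on the work surface. World frame = base frame: x ahead of the robot, y to its left, z up, the work surface at z = 0. Lengths are in m, angles in rad, forces in N, time in s.
With the tool pointing down it reaches from about 0.25 to 0.85 m from the base axis. Payload 12.5 kg.
Tool frame: the origin (TCP) lies between the finger pads; the fingertips stand 25 mm ahead of it and the grasp point (between the pads) lies 6 mm ahead of it; z points along the fingers, y is the direction in which the jaws open and shut (so a half turn about z gives the same grasp; the last joint's range is limited). The gripper opens to 93 mm and grips with 3 to 60 N. Pads are 15 mm wide; open, the fingers measure 128 mm over their backs; the gripper's body (75 mm by 188 mm) begins 65 mm behind the grasp point.
Start: joints at [1.149, 0.351, 1.652, -0, 1.139, -0.085], TCP at [0.182, 0.519, 0.244] pointing down, gripper open.
Joint ranges: [-2.75, 2.75], [-0.79, 2.1], [0.01, 2.65], [-1.57, 4.71], [0.07, 3.14], [-2.87, 2.87]. Speed limits (rad/s): [2.22, 2.22, 2.79, 3.14, 3.14, 3.14].

### API

Orientations are given as a rotation vector (axis times angle).
In Python, from rig import ctrl gives the robot as it stands.
- The arm moves only by the shell command python3 -m creep 'ROWS'. ROWS is JSON, a list of rows, each a list of 3 entries, a list of its own where there are three numbers: the shift along the world's x, y, z each as a share of 400 mm, from -1 to 1, then the turn, a rotation vector about the world's x, y, z each as a share of 0.15 rad, from -1 to 1, then the finger opening in mm, from 0 to 93. In form: [[[tx, ty, tz], [rx, ry, rz], hand], ...]. A call has 1 to 20 rows; each row shifts and turns the commanded pose from where the row before left it; what a row does not reach is not made up. A row lasts 1/10 s, in which the tool goes at most 50 mm and 8.59 degrees, less where a joint would pass 70% of its speed; a pose out of reach is approached as far as the arm can. A call with a number of a shift or a turn outside -1 to 1 is refused whole. A call with a gripper value outside its range is refused whole. The fingers move at their own pace and stop on an object; the grip force is fixed at half the most. Time passes only in rows, so rows that do not move let the fingers close. It gives the time, the measured TCP pose, the force and the opening at its end, in the units of the state.
- ctrl.read_state(): the state, without advancing time (a new reading comes with each control period).
- ctrl.camera(name): name is "scene" or "top" or "wrist"; returns a dict with "color" (420x560x3 uint8, red, green, blue), "fx", "fy", "cx", "cy" (pixels), "world_to_cam" (4x4, takes a point from world to camera coordinates); the wrist camera has in their place "mount" (4x4, takes a point from camera to tool coordinates, whose origin is the TCP and whose axes are the flange's). Camera axes: x right, y down, z forward; pixel columns grow to the right and rows downward; lengths in m; the calibration is good to about 2 mm. A picture is of the moment at which its call begins: read the wrist's pose just before it. There is no depth.
- ctrl.hand_in(): hands the job in, once; it reports no verdict.
Trained networks look in the newest picture that a camera, given by its name, has taken for a name from the list of things; names that differ only in an ending like _2 or _b are one class to them, and where a whole thing is asked for, a point or a joint stands for the part that bears it (a point fixed in the world has none). Each returns a list of dicts, best first, with "p" (0 to 1); they miss things now and then, are a little off and sometimes report something else, mostly with a low value. They report only what shows in the picture. A call takes as long as a camera call. They do not tell look-alikes from the thing itself.
- ctrl.search_frame(camera, query): "position" ([x, y, z] in m, in the coordinates of the camera as it stood for that picture, good to about 4 mm: the middle of the surface that is visible of it).
- ctrl.landmark_of(camera, query): "position" ([x, y, z] in m, in the coordinates of the camera as it stood for that picture, good to about 4 mm: a listed point, or the origin of a listed thing).
The state is a dict: "t": time; "qpos": joint angles; "joint_vel": joint speeds; "joint_torque": joint torques, N m; "position": TCP position; "eef_rot": TCP orientation; "wrist_force": force on the tool from outside, world axes, zero at the start; "ft_torque": the same for the moment, N m; "opening": finger opening in m.
Only numpy, scipy, OpenCV 4.12 (cv2) and the standard library are available. Lean on these libraries where they do the work, as an engineer would, in place of code of your own. Each camera call takes 0.05 s, during which the arm holds its last target.

### The job

Turn the square wooden trivet over, ready for its rubber feet to be glued on, with the fingertips, without taking it between the fingers or picking it up: push it across the bench against the edge of the raised gluing board until it tips up and flips over onto the board, face down, then push it along the board until it lies flush against the fence. It must never be lifted clear of the bench and board, and the other things on the bench stay where they are.

Things in the scene. Friction and masses are not known exactly. Their poses are not given: they have to be found in the camera images.
- trivet: Loose square trivet, plain mid-brown wood, 100 x 100 x 18 mm, about 0.11 kg. Starts face up on the bench; face: round recess 66 mm wide, 4 mm deep; back: flat, four dark foot marks. Edge upright over the upper 6 mm, undercut at 45 degrees over the lowest 12 mm all round. Origin: centre of the back (underside at the start); z from back to face, x and y parallel to the sides.
- trivet_front (a point): middle of the trivet's -x side (the side away from the board at the start), at half thickness
- trivet_back (a point): middle of the trivet's +x side, at half thickness. At the start this side faces the gluing board within 0.2 rad, with 15 to 60 mm of bench between
- trivet_left (a point): middle of the trivet's +y side, at half thickness
- trivet_right (a point): middle of the trivet's -y side, at half thickness
- board: Grey laminate-faced gluing board screwed to the bench (fixed), 20 mm high, 280 mm wide (y), 148 mm deep (x), with a dark fence 28 mm deep, 22 mm high along its far side. Its upright front edge faces the robot: the wall to push against. Origin: at bench height, middle of the front edge; x away from the robot to the fence, y along the front edge, z up.
- board_edge (a point): middle of the board's upper front edge, 20 mm above the bench
- fence_foot (a point): middle of the foot of the fence's near face, on the board's top, 120 mm behind the front edge
- glue: bystander: white glue bottle with a pointed nozzle, 60 mm across, 150 mm high, loose; origin at the centre of its underside
- dish: bystander: small dark turned wooden dish, 90 mm across, 30 mm high, with black rubber feet in it, loose; origin at the centre of its underside
- block: bystander: cork sanding block, 70 x 110 x 30 mm, loose; origin at the centre of its underside
Mind the look-alikes: they are no part of the job. What is meant by the trivet is not turquoise, and is the smaller of those in its own colour.

How it is judged:
At the end, for the whole second after the job is handed in: The trivet lies still and flat (within 3 degrees) on the gluing board, face down with its back up, wholly on the board, one side flush with the fence (its centre within 4 mm of 50 mm from the fence, square to it within 0.05 rad) (angle between trivet's own z axis and vertical above 3.09 rad and z of trivet in the frame of board between 0.0355 and 0.0405 m and x of trivet in the frame of fence_foot between -0.054 and -0.045 m and y of trivet in the frame of board between -0.09 and 0.09 m and (angle between the x axis of trivet and the x axis of board, either way round below 0.05 rad or angle between the x axis of trivet and the y axis of board, either way round below 0.05 rad) and linear speed of trivet below 0.01 m/s and angular speed of trivet below 0.1 rad/s); the robot touches nothing.
It fails at once if the trivet is taken between the fingers: the point between the finger pads lies within the trivet's thickness, less than 55 mm from its centre along both sides (x of the grasp point in the frame of trivet between -0.055 and 0.055 m and y of the grasp point in the frame of trivet between -0.055 and 0.055 m and z of the grasp point in the frame of trivet between 0.001 and 0.017 m).
It fails at once if the trivet is lifted clear: all four sides higher than 50 mm above the bench at once (height (world z) of each of trivet_front, trivet_back, trivet_left, trivet_right above 0.05 m).
It fails at once if a bystander (glue bottle, dish or sanding block) is moved by more than 25 mm or the bottle is tipped (distance of any of glue, dish, block from where it was at the start of the episode above 0.025 m or angle between glue's own z axis and vertical above 0.35 rad).
It also fails if it takes over 56 s, if anything falls off the work surface, if the arm or the gripper's body presses on something with over 40 N, if the wrist force passes 120 N, or if a joint passes its speed limit or range.

## Working session

There is one attempt and no reset: what is moved stays moved. The work goes in short steps, Python scripts to look and compute and a shell command to move; the robot and the scene stay as the last step left them, time stands still between calls to the robot, and variables do not carry over. Pictures are saved under pics/ and viewed, and the job is handed in when it is done.

```bash
mkdir -p pics; ls; cat > h.py <<'E'
import numpy as np, cv2
from rig import ctrl
from scipy.spatial.transform import Rotation as R
def snap(cam,name):
    c=ctrl.camera(cam); cv2.imwrite(f'pics/{name}.png',c['color'][:,:,::-1]); return c
def w2p(c,p):
    q=c['world_to_cam']@np.append(p,1); return np.array([c['fx']*q[0]/q[2]+c['cx'],c['fy']*q[1]/q[2]+c['cy']])
def p2w(c,uv,z):
    T=np.linalg.inv(c['world_to_cam']); d=T[:3,:3]@np.array([(uv[0]-c['cx'])/c['fx'],(uv[1]-c['cy'])/c['fy'],1]); o=T[:3,3]
    return o+d*(z-o[2])/d[2]
def c2w(c,p): return (np.linalg.inv(c['world_to_cam'])@np.append(p,1))[:3]
E
python3 - <<'E'
from h import *
np.set_printoptions(precision=4,suppress=True)
s=ctrl.read_state();print(s)
for n in ['scene','top']:
    c=snap(n,n+'0')
    print(n,c['world_to_cam'],c['fx'],c['fy'])
    for q in ['trivet','board','board_edge','fence_foot','glue','dish','block','trivet_front','trivet_back']:
        for d in ctrl.landmark_of(n,q)[:4]: print(q,round(d['p'],2),c2w(c,d['position']),w2p(c,c2w(c,d['position'])))
E
```

```text
pics
{'t': 0.0, 'qpos': array([ 1.1494,  0.3512,  1.6524, -0.    ,  1.1391, -0.0846]), 'joint_vel': array([-0.0016, -0.0013,  0.0001, -0.0012, -0.0011, -0.0007]), 'joint_torque': array([  0.    , -49.7317, -28.5263,   0.0699,   0.0255,  -0.0001]), 'position': array([0.1816, 0.5188, 0.2431]), 'eef_rot': array([-0.5265, -3.0969,  0.0018]), 'wrist_force': array([-0.5791,  0.4402, -0.0172]), 'ft_torque': array([-0.0109,  0.0009, -0.0181]), 'opening': 0.09300254393318315}
scene [[-0.6269  0.7789 -0.0202  0.3132]
 [ 0.445   0.3366 -0.8299 -0.2318]
 [-0.6396 -0.5292 -0.5576  1.3187]
 [ 0.      0.      0.      1.    ]] 443.05007122820035 443.05007122820035
trivet 0.87 [ 0.3371  0.1053 -0.0016] [363.5086 195.5194]
trivet 0.83 [ 0.3804 -0.108  -0.0007] [282.1099 176.0987]
trivet 0.55 [ 0.536  -0.0108  0.0017] [271.6453 215.3061]
trivet 0.17 [ 0.6421  0.2345 -0.0053] [338.3729 291.7861]
board 0.69 [ 0.6273  0.0037 -0.0008] [248.4457 238.3351]
board 0.63 [ 0.589  -0.0075  0.0089] [256.5472 224.143 ]
board_edge 0.9 [ 0.6253 -0.0012  0.0155] [246.8218 230.6879]
board_edge 0.52 [ 0.538  -0.0128 -0.
[... 1179 characters left out ...]
-0.0046  0.0034] [311.1781 163.2405]
board_edge 0.77 [ 0.6259 -0.0016  0.0184] [310.3045 160.9649]
fence_foot 0.61 [ 0.743  -0.0068  0.0217] [312.346 113.897]
glue 0.69 [ 0.6433  0.2327 -0.0016] [216.4309 155.1573]
block 0.93 [0.495  0.2269 0.0011] [217.901  214.2725]
block 0.18 [ 0.5881 -0.226   0.0031] [399.7979 177.097 ]
trivet_front 0.97 [ 0.4285 -0.0995  0.0091] [350.1759 241.2838]
trivet_front 0.94 [ 0.4873 -0.0183  0.0142] [317.218  217.2591]
trivet_front 0.67 [0.3951 0.1376 0.0136] [253.4081 255.0357]
trivet_back 0.95 [0.2825 0.0693 0.0128] [281.3928 301.785 ]
trivet_back 0.82 [ 0.5906 -0.0078  0.0067] [312.5778 175.8112]
trivet_back 0.81 [ 0.3322 -0.1124  0.0116] [355.977  280.9594]
```

View pics/scene0.png

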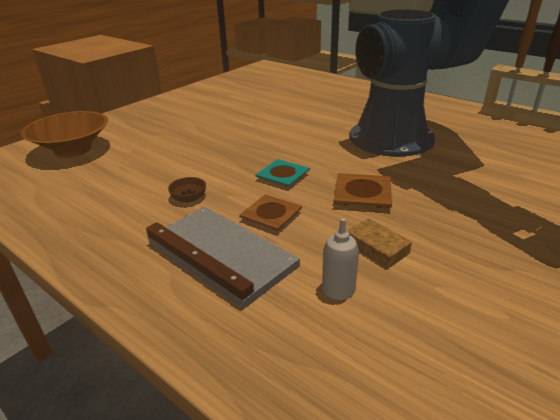

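View pics/top0.png

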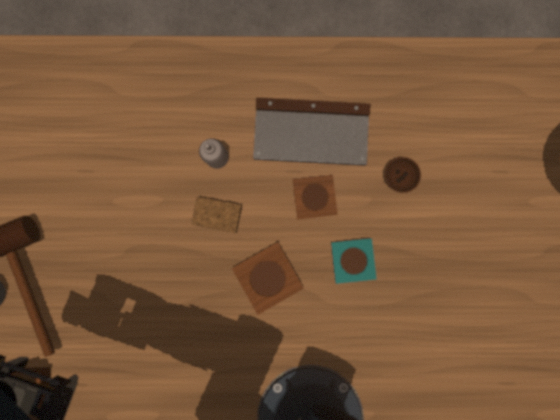

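Candidates for "trivet": small brown one at top (315,197), scene (271,212); large brown one at top (267,277); turquoise one at top (354,260). By the description it's the small brown one next to the board. I'll check it in a close crop and fit the outlines.

```bash
python3 - <<'E'
from h import *
np.set_printoptions(precision=4,suppress=True)
c=snap('top','top1'); im=c['color'][:,:,::-1]
cr=im[85:235,235:435]; cv2.imwrite('pics/crop1.png',cv2.resize(cr,None,fx=4,fy=4,interpolation=cv2.INTER_CUBIC))
# board by grey saturation
hsv=cv2.cvtColor(im.copy(),cv2.COLOR_BGR2HSV)
m=((hsv[:,:,1]<50)).astype(np.uint8); m[:95]=0;m[170:]=0;m[:,:245]=0;m[:,380:]=0
m=cv2.morphologyEx(m,cv2.MORPH_CLOSE,np.ones((5,5)))
k=max(cv2.findContours(m,0,2)[0],key=cv2.contourArea); r=cv2.minAreaRect(k); b=cv2.boxPoints(r)
print('board',r); 
for p in b: print(p,p2w(c,p,0.02))
for nm,uv in [('small',(315,197)),('large',(267,277))]: print(nm, hsv[uv[1]-16,uv[0]+3],hsv[uv[1],uv[0]])
print(hsv[190,340],hsv[230,300],hsv[180:215:3,300])
E
```

```text
board ((310.73895263671875, 136.95994567871094), (109.74284362792969, 47.46062469482422), 3.012787342071533)
[254.6962 157.7735] [0.6333 0.1354 0.02  ]
[257.1906 110.3785] [0.7519 0.1299 0.02  ]
[366.7817 116.1464] [ 0.7382 -0.1421  0.02  ]
[364.2873 163.5414] [ 0.6195 -0.1345  0.02  ]
small [ 12 154 104] [ 12 159  80]
large [ 11 150  95] [ 12 146  89]
[ 13 135 130] [ 14 137 132] [[ 11 157 112]
 [ 12 166 103]
 [ 11 159 111]
 [ 12 157 114]
 [ 12 163 116]
 [ 12 161 109]
 [ 13 170 108]
 [ 12 162 118]
 [ 12 163 119]
 [ 12 168 114]
 [ 12 159 109]
 [ 12 157 112]]
```

View pics/crop1.png

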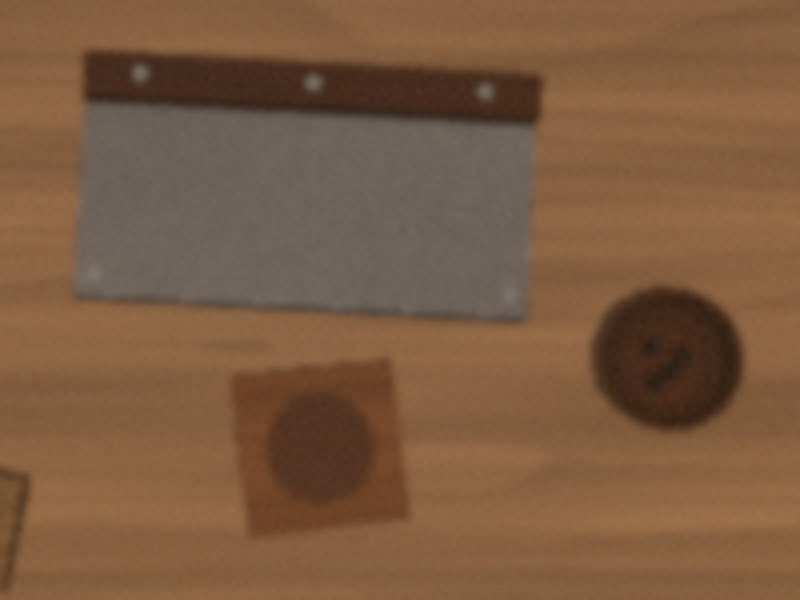

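The crop shows the chosen trivet: small, brown, with a round recess, crop corners about (232,376), (388,360), (410,518), (250,537). The board's front edge runs from (75,298) to (525,321) and the dish is well to the right. Next I'll convert these to metres and check the sizes.

```bash
python3 - <<'E'
from h import *
np.set_printoptions(precision=4,suppress=True)
c=ctrl.camera('top')
f=lambda p,z:p2w(c,(p[0]/4+235-.375,p[1]/4+85-.375),z)
B=[f(p,.02) for p in [(75,298),(525,321),(86,102),(533,124)]]
print('board',*B, np.linalg.norm(B[0]-B[1]), 'mid',(B[0]+B[1])/2,'yaw',np.arctan2(-(B[0]-B[1])[0],(B[0]-B[1])[1]),np.arctan2(-(B[2]-B[3])[0],(B[2]-B[3])[1]))
T=[f(p,.018) for p in [(232,376),(388,360),(410,518),(250,537)]]
print('trivet',*T,'c',sum(T)/4)
for i in range(4):
  d=T[(i+1)%4]-T[i]; print(np.linalg.norm(d),np.degrees(np.arctan2(d[1],d[0])))
E
```

```text
board [0.6299 0.1386 0.02  ] [ 0.6162 -0.1384  0.02  ] [0.7525 0.1325 0.02  ] [ 0.7395 -0.1448  0.02  ] 0.2773653952965354 mid [0.6231 0.0001 0.02  ] yaw -0.04954503832397942 -0.04689535539196975
trivet [0.5821 0.0421 0.018 ] [ 0.5921 -0.054   0.018 ] [ 0.4949 -0.0668  0.018 ] [0.4832 0.0311 0.018 ] c [ 0.5381 -0.0119  0.018 ]
0.09657319618154646 -84.02173495706782
0.09813769775628853 -172.47492614597385
0.09863348990537636 96.80481937138771
0.09952658655218838 6.323137006462648
```

```bash
python3 -m creep '[[[0.05,-0.11,0],[0,0,0.5],50],[[0.05,-0.11,0],[0,0,0.5],50],[[0.05,-0.11,0],[0,0,0.5],50],[[0.05,-0.11,0],[0,0,0.43],50],[[0.05,-0.11,0],[0,0,0],50],[[0.05,-0.11,0],[0,0,0],50],[[0.05,-0.11,0],[0,0,0],50],[[0.05,-0.11,0],[0,0,0],50],[[0.05,-0.11,0],[0,0,0],50],[[0.05,-0.11,0],[0,0,0],50],[[0.05,-0.11,0],[0,0,0],50],[[0.05,-0.11,0],[0,0,0],50],[[0,0,0],[0,0,0],50],[[0,0,0],[0,0,0],50]]'
python3 - <<'E'
from h import *
np.set_printoptions(precision=4,suppress=True)
s=ctrl.read_state();print(s['t'],s['qpos'],s['position'],R.from_rotvec(s['eef_rot']).as_matrix(),s['opening'])
E
```

```text
t: 2.5
position: [0.4217, -0.0095, 0.2435]
eef_rot: [-0.078, -3.14, -0.0]
wrist_force: [0.1, -0.1, 0.1]
opening: 0.0501
2.5 [-0.1332  0.1141  1.96    0.0001  1.068  -1.6543] [ 0.4217 -0.0095  0.2435] [[-0.9988  0.0497 -0.0005]
 [ 0.0497  0.9988  0.0002]
 [ 0.0005  0.0002 -1.    ]] 0.05005412842904174
```

```bash
python3 -m creep '[[[0,0.01,-0.1],[-0.044,-0.873,0],50],[[0,0,-0.1],[-0.044,-0.873,0],50],[[0,0,-0.1],[-0.044,-0.873,0],50],[[0,0,-0.1],[-0.044,-0.873,0],50],[[0,0,0],[0,0,0],50],[[0,0,0],[0,0,0],50]]'
python3 - <<'E'
from h import *
np.set_printoptions(precision=4,suppress=True)
s=ctrl.read_state();print(s['t'],s['qpos'],s['position'],R.from_rotvec(s['eef_rot']).as_matrix(),s['opening'])
E
```

```text
t: 3.1
position: [0.4269, 0.0046, 0.1242]
eef_rot: [0.045, 2.753, 0.038]
wrist_force: [-0.6, -0.3, 1.1]
opening: 0.0499
3.1 [-0.1427  0.2112  2.2985  0.2925  0.2601 -1.9498] [0.4269 0.0046 0.1242] [[-0.9251  0.0261  0.3788]
 [ 0.0366  0.9991  0.0205]
 [-0.378   0.0328 -0.9252]] 0.04992508791000555
```

```bash
cat >> h.py <<'E'
YB=np.array([.0485,.9988,0])
def target(t):
    M0=np.column_stack([[-.9988,.0485,0],YB,[0,0,-1]])
    return R.from_rotvec(-t*YB)*R.from_matrix(M0)
def delta(t,pos):
    s=ctrl.read_state(); r=(target(t)*R.from_rotvec(s['eef_rot']).inv()).as_rotvec()
    return 'turn shares',(r/.15).round(3),'shift shares',((np.array(pos)-s['position'])/.4).round(4)
def st():
    s=ctrl.read_state(); Rm=R.from_rotvec(s['eef_rot']); z=Rm.as_matrix()[:,2]; e=Rm.as_matrix()
    t=np.arctan2(z[0],-z[2]); p=s['position']
    zl=p[2]-.025*np.cos(t)-.0075*abs(np.sin(t)); zf=p[2]-.025*np.cos(t)+.0075*np.sin(t); xf=p[0]+.025*np.sin(t)+.0075*np.cos(t)
    print('t',round(s['t'],2),'p',p.round(4),'tilt',round(t,3),'zlow',zl.round(4),'front edge',xf.round(4),zf.round(4),'yax',e[:,1].round(3),'F',s['wrist_force'].round(1),'q',s['qpos'].round(3),'op',round(s['opening'],4))
E
python3 -c "
from h import *
st();print(delta(.15,[.43,-.006,.08]))"
```

```text
t 3.1 p [0.4269 0.0046 0.1242] tilt 0.389 zlow 0.0982 front edge 0.4433 0.1039 yax [0.026 0.999 0.033] F [-0.6 -0.3  1.1] q [-0.143  0.211  2.299  0.293  0.26  -1.95 ] op 0.0499
('turn shares', array([-0.158,  1.592, -0.123]), 'shift shares', array([ 0.0078, -0.0264, -0.1104]))
```

```bash
python3 -m creep '[[[0.002,-0.007,0],[-0.04,0.4,-0.03],50],[[0.002,-0.007,0],[-0.04,0.4,-0.03],50],[[0.002,-0.007,0],[-0.04,0.4,-0.03],50],[[0.002,-0.006,0],[-0.04,0.4,-0.03],50],[[0,0,-0.04],[0,0,0],50],[[0,0,-0.04],[0,0,0],50],[[0,0,-0.03],[0,0,0],50],[[0,0,0],[0,0,0],50]]'
python3 -c "
from h import *
st();print(delta(.15,[.43,-.006,.04]))"
```

```text
t: 3.9
position: [0.4306, -0.0072, 0.0801]
eef_rot: [0.073, 2.991, -0.01]
wrist_force: [0.7, 0.3, 0.5]
opening: 0.0497
t 3.9 p [ 0.4306 -0.0072  0.0801] tilt 0.15 zlow 0.0543 front edge 0.4417 0.0565 yax [ 0.049  0.999 -0.003] F [0.7 0.3 0.5] q [-0.13   0.368  2.17   0.021  0.454 -1.671] op 0.0497
('turn shares', array([ 0.019, -0.001,  0.005]), 'shift shares', array([-0.0015,  0.0031, -0.1003]))
```

```bash
python3 -m creep '[[[0,0,-0.043],[0,0,0],50],[[0,0,-0.043],[0,0,0],50],[[0,0,-0.043],[0,0,0],50],[[0,0,0],[0,0,0],50]]'
python3 -c "
from h import *
st();snap('scene','s1')"
```

```text
t: 4.3
position: [0.4304, -0.007, 0.0281]
eef_rot: [0.073, 2.991, -0.008]
wrist_force: [0.3, 0.4, 0.7]
opening: 0.0498
t 4.3 p [ 0.4304 -0.007   0.0281] tilt 0.149 zlow 0.0023 front edge 0.4415 0.0045 yax [ 0.049  0.999 -0.001] F [0.3 0.4 0.7] q [-0.131  0.494  2.185  0.035  0.314 -1.685] op 0.0498
```

View pics/s1.png

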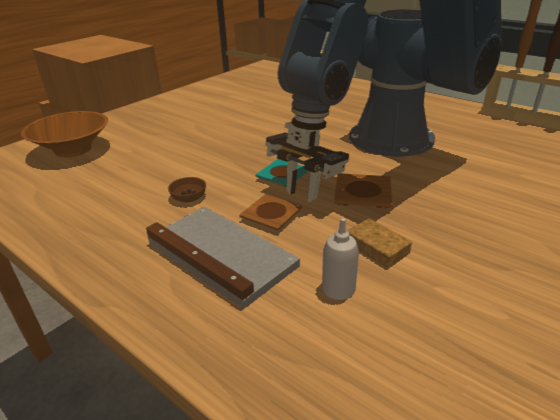

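```bash
python3 -m creep '[[[0.0375,-0.0018,0],[0,0,0],50],[[0.0375,-0.0018,0],[0,0,0],50],[[0.025,-0.0012,0],[-0.02,-0.4,0],50],[[0.025,-0.0012,0],[-0.015,-0.3,0],50],[[0.02,-0.001,0],[-0.015,-0.3,0],50],[[0.02,-0.001,0],[0,0,0],50],[[0.0,0,0],[0,0,0],50]]'
python3 -c "
from h import *
st();c=snap('top','t2');im=c['color'][:,:,::-1];cv2.imwrite('pics/t2c.png',cv2.resize(im[85:235,235:435],None,fx=4,fy=4))
c=snap('scene','s2');im=c['color'][:,:,::-1];cv2.imwrite('pics/s2c.png',cv2.resize(im[120:270,170:370],None,fx=4,fy=4))"
```

```text
t: 5.05
position: [0.4977, -0.0103, 0.0294]
eef_rot: [0.069, 2.838, -0.012]
wrist_force: [0.1, -0.3, 0.2]
opening: 0.0495
t 5.05 p [ 0.4977 -0.0103  0.0294] tilt 0.302 zlow 0.0033 front edge 0.5123 0.0078 yax [ 0.049  0.999 -0.001] F [ 0.1 -0.3  0.2] q [-0.125  0.541  2.113  0.118  0.187 -1.759] op 0.0495
```

View pics/t2c.png

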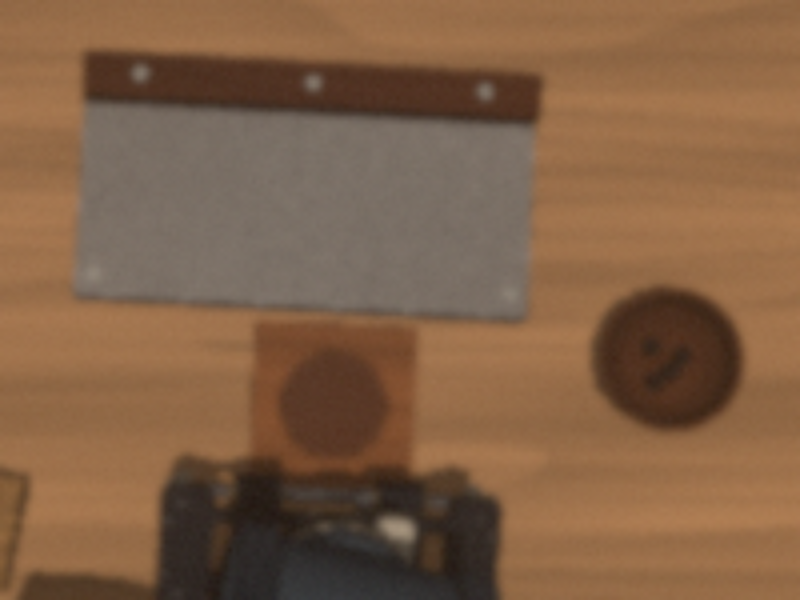

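View pics/s2c.png

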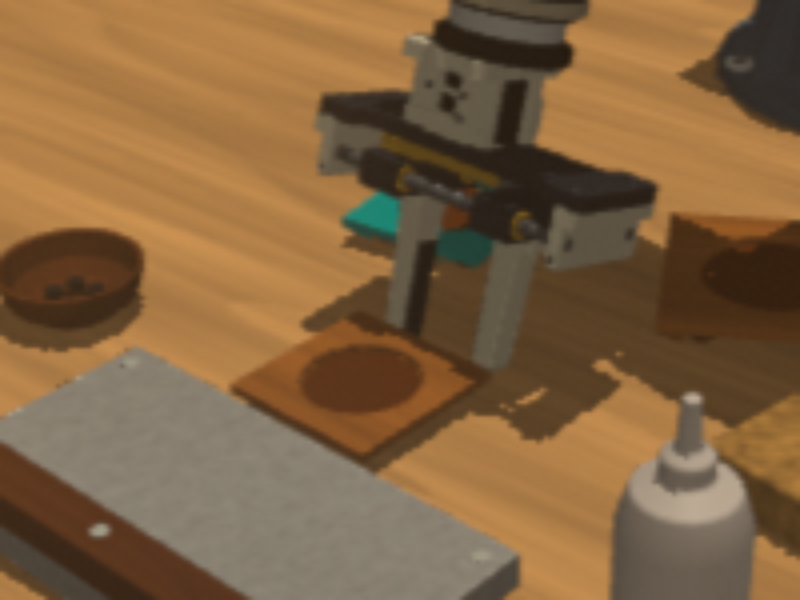

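```bash
python3 -m creep '[[[0.01,-0.0005,0],[0,0,0],50],[[0.01,-0.0005,0],[0,0,0],50],[[0.005,-0.0003,0],[0,0,0],50],[[0,0,0],[0,0,0],50]]'
python3 -c "
from h import *
st()"; python3 -m creep '[[[0.005,-0.0003,0],[0,0,0],50],[[0,0,0],[0,0,0],50]]'
python3 -c "
from h import *
st()"
```

```text
t: 5.55
position: [0.5064, -0.0108, 0.0281]
eef_rot: [0.07, 2.839, -0.012]
wrist_force: [0.5, 0.4, 0.7]
opening: 0.05
t 5.55 p [ 0.5064 -0.0108  0.0281] tilt 0.301 zlow 0.002 front edge 0.521 0.0064 yax [ 0.049  0.999 -0.001] F [0.5 0.4 0.7] q [-0.124  0.553  2.091  0.109  0.198 -1.749] op 0.05
t: 5.75
position: [0.5078, -0.0107, 0.0279]
eef_rot: [0.07, 2.84, -0.012]
wrist_force: [-1.2, 0.5, -0.1]
opening: 0.0499
t 5.75 p [ 0.5078 -0.0107  0.0279] tilt 0.3 zlow 0.0018 front edge 0.5224 0.0062 yax [ 0.049  0.999 -0.001] F [-1.2  0.5 -0.1] q [-0.124  0.555  2.087  0.107  0.201 -1.747] op 0.0499
```

```bash
python3 -m creep '[[[0.005,-0.0003,0],[0,0,0],50],[[0,0,0],[0,0,0],50]]'
python3 -m creep '[[[0.005,-0.0003,0],[0,0,0],50],[[0,0,0],[0,0,0],50]]'
python3 -c "
from h import *
st()"
```

```text
t: 5.95
position: [0.5083, -0.0107, 0.0273]
eef_rot: [0.07, 2.844, -0.011]
wrist_force: [-6.8, 0.8, 3.2]
opening: 0.0499
t: 6.15
position: [0.5087, -0.0106, 0.0267]
eef_rot: [0.07, 2.848, -0.01]
wrist_force: [-15.5, -0.7, 5.0]
opening: 0.05
t 6.15 p [ 0.5087 -0.0106  0.0267] tilt 0.293 zlow 0.0006 front edge 0.5231 0.0049 yax [0.049 0.999 0.   ] F [-15.5  -0.7   5. ] q [-0.123  0.559  2.081  0.103  0.21  -1.743] op 0.05
```

```bash
python3 -m creep '[[[0.001,0,0.0075],[0,0,0],50],[[0.001,0,0.0075],[0,0,0],50],[[0.001,0,0.0075],[0,0,0],50],[[0.001,0,0.0075],[0,0,0],50]]'
python3 -c "
from h import *
st();
c=snap('scene','s3');im=c['color'][:,:,::-1];cv2.imwrite('pics/s3c.png',cv2.resize(im[120:270,170:370],None,fx=4,fy=4))"
```

```text
t: 6.55
position: [0.5089, -0.0105, 0.0379]
eef_rot: [0.07, 2.851, -0.01]
wrist_force: [-17.4, 0.2, 0.0]
opening: 0.0499
t 6.55 p [ 0.5089 -0.0105  0.0379] tilt 0.29 zlow 0.0118 front edge 0.5233 0.0161 yax [0.049 0.999 0.   ] F [-17.4   0.2   0. ] q [-0.123  0.534  2.077  0.089  0.242 -1.728] op 0.0499
```

View pics/s3c.png

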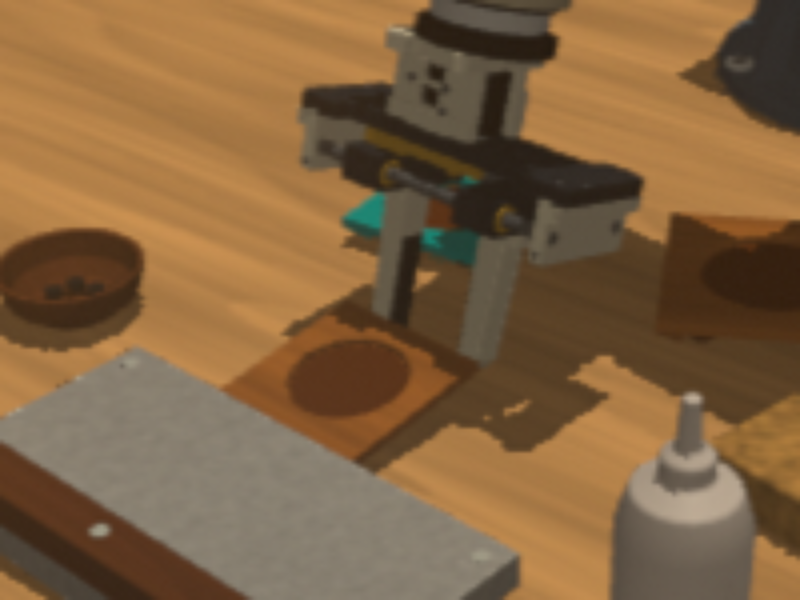

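```bash
python3 -m creep '[[[0.001,0,0.0125],[0,0,0],50],[[0.0015,0,0.0125],[0,0,0],50],[[0.002,0,0.0125],[0,0,0],50],[[0.0025,0,0.0125],[0,0,0],50]]'
python3 -c "
from h import *
st();
c=snap('scene','s4');im=c['color'][:,:,::-1];cv2.imwrite('pics/s4c.png',cv2.resize(im[120:270,170:370],None,fx=4,fy=4))"
```

```text
t: 7.0
position: [0.5122, -0.0106, 0.0582]
eef_rot: [0.07, 2.85, -0.01]
wrist_force: [-16.6, -1.2, 4.5]
opening: 0.0498
t 7.0 p [ 0.5122 -0.0106  0.0582] tilt 0.291 zlow 0.0321 front edge 0.5265 0.0364 yax [0.049 0.999 0.   ] F [-16.6  -1.2   4.5] q [-0.122  0.492  2.066  0.073  0.293 -1.71 ] op 0.0498
```

View pics/s4c.png

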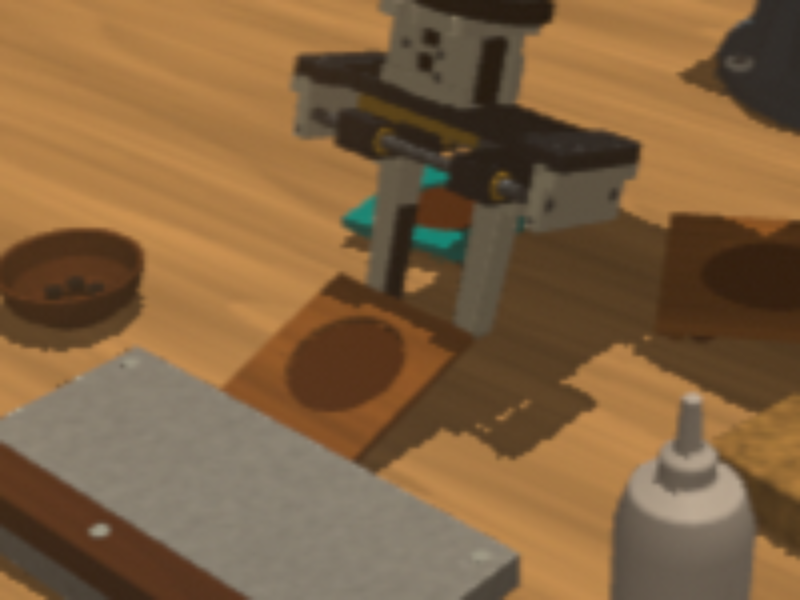

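```bash
python3 -m creep '[[[0.004,-0.0002,0.0142],[0,0,0],50],[[0.005,-0.0002,0.0142],[0,0,0],50],[[0.006,-0.0003,0.0142],[0,0,0],50],[[0.0075,-0.0004,0.0142],[0,0,0],50]]'
python3 -c "
from h import *
st();
c=snap('scene','s5');im=c['color'][:,:,::-1];cv2.imwrite('pics/s5c.png',cv2.resize(im[120:270,170:370],None,fx=4,fy=4))"
```

```text
t: 7.45
position: [0.5217, -0.0111, 0.0814]
eef_rot: [0.07, 2.849, -0.01]
wrist_force: [-14.8, 0.3, 6.3]
opening: 0.0495
t 7.45 p [ 0.5217 -0.0111  0.0814] tilt 0.292 zlow 0.0553 front edge 0.5361 0.0596 yax [ 0.049  0.999 -0.   ] F [-14.8   0.3   6.3] q [-0.121  0.455  2.037  0.058  0.359 -1.694] op 0.0495
```

View pics/s5c.png

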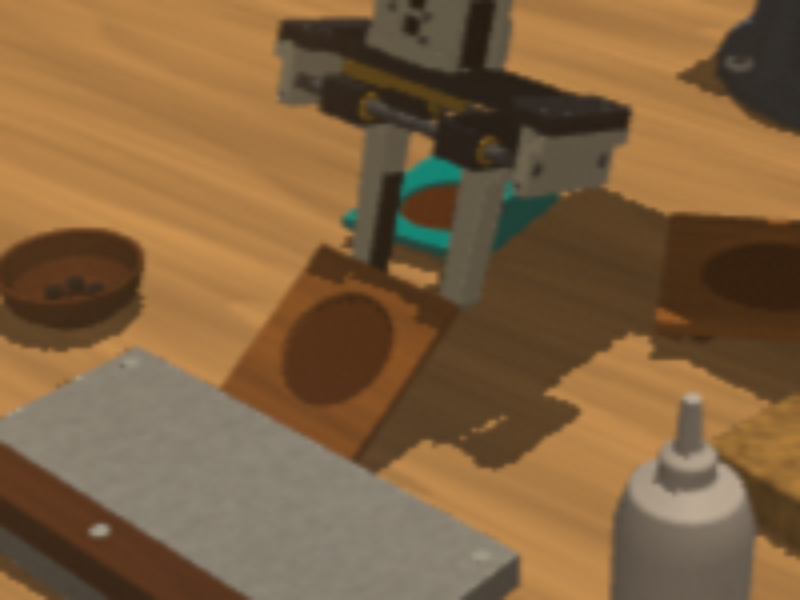

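```bash
python3 -m creep '[[[0.007,-0.0003,0.0128],[0,0,0],50],[[0.008,-0.0004,0.0128],[0,0,0],50],[[0.009,-0.0004,0.0125],[0,0,0],50],[[0.010,-0.0005,0.012],[0,0,0],50]]'
python3 -c "
from h import *
st();
c=snap('scene','s6');im=c['color'][:,:,::-1];cv2.imwrite('pics/s6c.png',cv2.resize(im[120:270,170:370],None,fx=4,fy=4))"
```

```text
t: 7.9
position: [0.5397, -0.0122, 0.1034]
eef_rot: [0.07, 2.839, -0.012]
wrist_force: [0.3, 0.0, -0.5]
opening: 0.0499
t 7.9 p [ 0.5397 -0.0122  0.1034] tilt 0.302 zlow 0.0773 front edge 0.5543 0.0817 yax [ 0.049  0.999 -0.001] F [ 0.3  0.  -0.5] q [-0.118  0.434  1.989  0.049  0.417 -1.681] op 0.0499
```

View pics/s6c.png

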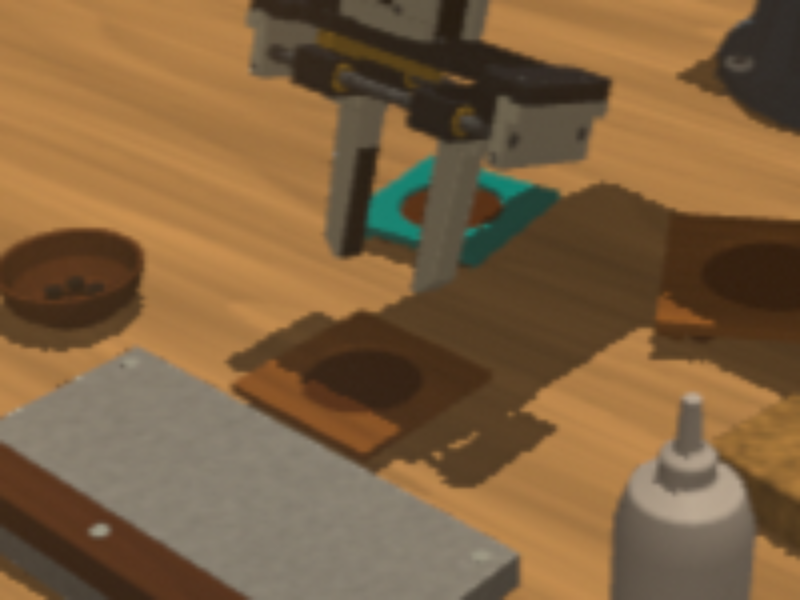

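It tipped well up to about 30° and then slipped off the rising tips and fell back flat; nothing is lost. I'll measure the tilt reached in the earlier frames to correct the arc.

```bash
python3 - <<'E'
from h import *
np.set_printoptions(precision=4,suppress=True)
c=ctrl.camera('scene'); st()
T=np.linalg.inv(c['world_to_cam'])
def ray(u,v,y):
    u=u/4+170-.375; v=v/4+120-.375
    d=T[:3,:3]@np.array([(u-c['cx'])/c['fx'],(v-c['cy'])/c['fy'],1]); o=T[:3,3]; return o+d*(y-o[1])/d[1]
yp=.036;
for n,L in {'flat now':[(490,376),(362,455)],'s3':[(480,365),(360,462)],'s4':[(470,338),(355,460)],'s5':[(458,312),(352,458)]}.items():
    a,b=ray(*L[0],yp-.003),ray(*L[1],yp+.0); print(n,a,b,np.linalg.norm(a-b),'theta',np.degrees(np.arctan2(a[2]-b[2],b[0]-a[0])))
E
```

```text
t 8.0 p [ 0.5402 -0.0123  0.1037] tilt 0.303 zlow 0.0776 front edge 0.5549 0.0821 yax [ 0.049  0.999 -0.001] F [-0.7  0.   0.7] q [-0.118  0.434  1.989  0.049  0.417 -1.681] op 0.05
flat now [0.5182 0.033  0.0143] [0.6253 0.036  0.0252] 0.10776033937142801 theta -5.81325850690592
s3 [0.5266 0.033  0.0259] [0.6271 0.036  0.0219] 0.10060823681379194 theta 2.2811776274437663
s4 [0.5346 0.033  0.0471] [0.6306 0.036  0.0252] 0.09853500173981504 theta 12.8667909541162
s5 [0.5439 0.033  0.0678] [0.6326 0.036  0.0276] 0.09746183702971607 theta 24.36058656958792
```

```bash
python3 -m creep '[[[-0.069,0.0035,0],[0,0,0],50],[[-0.069,0.0035,0],[0,0,0],50],[[0,0,-0.063],[0,0,0],50],[[0,0,-0.063],[0,0,0],50],[[0,0,-0.063],[0,0,0],50],[[0,0,0],[0,0,0],50]]'
python3 -c "
from h import *
st();print(delta(.3,[.506,-.0108,.028]))"
```

```text
t: 8.6
position: [0.484, -0.0094, 0.0262]
eef_rot: [0.07, 2.839, -0.012]
wrist_force: [-1.0, 0.7, 4.0]
opening: 0.0498
t 8.6 p [ 0.484  -0.0094  0.0262] tilt 0.301 zlow 0.0001 front edge 0.4985 0.0046 yax [ 0.049  0.999 -0.001] F [-1.   0.7  4. ] q [-0.127  0.536  2.146  0.14   0.161 -1.784] op 0.0498
('turn shares', array([0.006, 0.01 , 0.005]), 'shift shares', array([ 0.0551, -0.0036,  0.0045]))
```

```bash
python3 -m creep '[[[0.028,-0.0018,0.003],[0,0,0],50],[[0.028,-0.0018,0],[0,0,0],50],[[0.004,-0.0002,0],[0,0,0],50],[[0.004,-0.0002,0],[0,0,0],50],[[0,0,0],[0,0,0],50]]'
python3 -c "
from h import *
st();"
```

```text
t: 9.1
position: [0.5082, -0.0107, 0.0277]
eef_rot: [0.07, 2.844, -0.011]
wrist_force: [-7.9, 0.2, 1.5]
opening: 0.0504
t 9.1 p [ 0.5082 -0.0107  0.0277] tilt 0.297 zlow 0.0016 front edge 0.5227 0.006 yax [ 0.049  0.999 -0.   ] F [-7.9  0.2  1.5] q [-0.123  0.556  2.084  0.105  0.206 -1.745] op 0.0504
```

```bash
python3 -m creep '[[[0.005,-0.0002,-0.001],[0,0,0],50],[[0.001,0,0.009],[0,0,0],50],[[0.001,0,0.009],[0,0,0],50],[[0.001,0,0.009],[0,0,0],50],[[0.001,0,0.009],[0,0,0],50],[[0.001,0,0.009],[0,0,0],50],[[0.0015,0,0.009],[0,0,0],50],[[0.002,0,0.009],[0,0,0],50],[[0.002,0,0.009],[0,0,0],50]]'
python3 -c "
from h import *
st();print(delta(.36,[.5202,-.011,.0758]))
c=snap('scene','s7');im=c['color'][:,:,::-1];cv2.imwrite('pics/s7c.png',cv2.resize(im[120:270,170:370],None,fx=4,fy=4))"
```

```text
t: 10.0
position: [0.5114, -0.0106, 0.0549]
eef_rot: [0.07, 2.851, -0.01]
wrist_force: [-18.2, -0.5, 3.9]
opening: 0.0499
t 10.0 p [ 0.5114 -0.0106  0.0549] tilt 0.29 zlow 0.0288 front edge 0.5257 0.0331 yax [0.049 0.999 0.   ] F [-18.2  -0.5   3.9] q [-0.122  0.499  2.069  0.075  0.285 -1.713] op 0.0499
('turn shares', array([-0.025, -0.465,  0.005]), 'shift shares', array([ 0.0221, -0.0011,  0.0523]))
```

View pics/s7c.png

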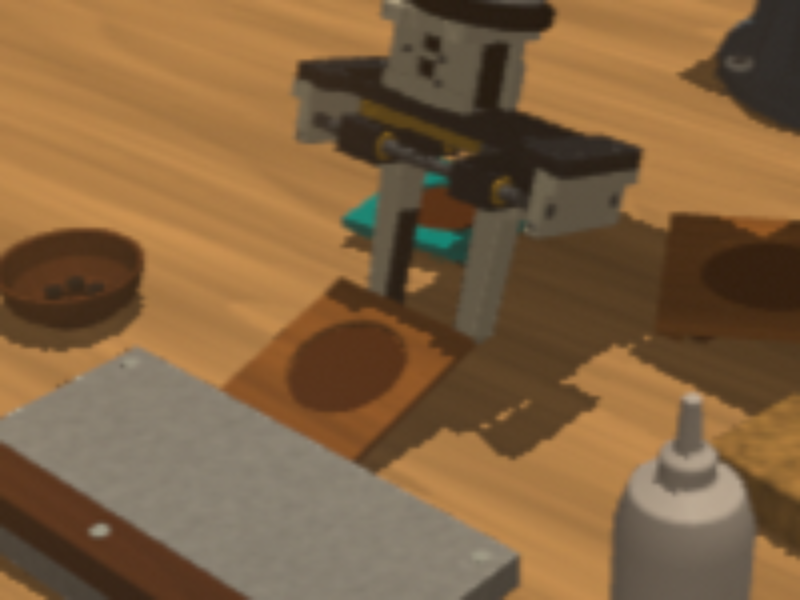

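```bash
python3 -m creep '[[[0.0045,-0.0002,0.0125],[-0.005,-0.12,0],50],[[0.005,-0.0003,0.0125],[-0.006,-0.12,0],50],[[0.006,-0.0003,0.0125],[-0.006,-0.12,0],50],[[0.007,-0.0003,0.0125],[-0.006,-0.12,0],50]]'
python3 -c "
from h import *
st();print(delta(.42,[.53,-.0115,.0908]))
c=snap('scene','s8');im=c['color'][:,:,::-1];cv2.imwrite('pics/s8c.png',cv2.resize(im[120:270,170:370],None,fx=4,fy=4))"
```

```text
t: 10.45
position: [0.5199, -0.0108, 0.0747]
eef_rot: [0.068, 2.779, -0.011]
wrist_force: [-28.0, 0.4, 12.0]
opening: 0.05
t 10.45 p [ 0.5199 -0.0108  0.0747] tilt 0.362 zlow 0.0486 front edge 0.5358 0.0539 yax [0.049 0.999 0.001] F [-28.    0.4  12. ] q [-0.124  0.458  2.086  0.115  0.238 -1.752] op 0.05
('turn shares', array([-0.024, -0.386,  0.003]), 'shift shares', array([ 0.0253, -0.0017,  0.0403]))
```

View pics/s8c.png

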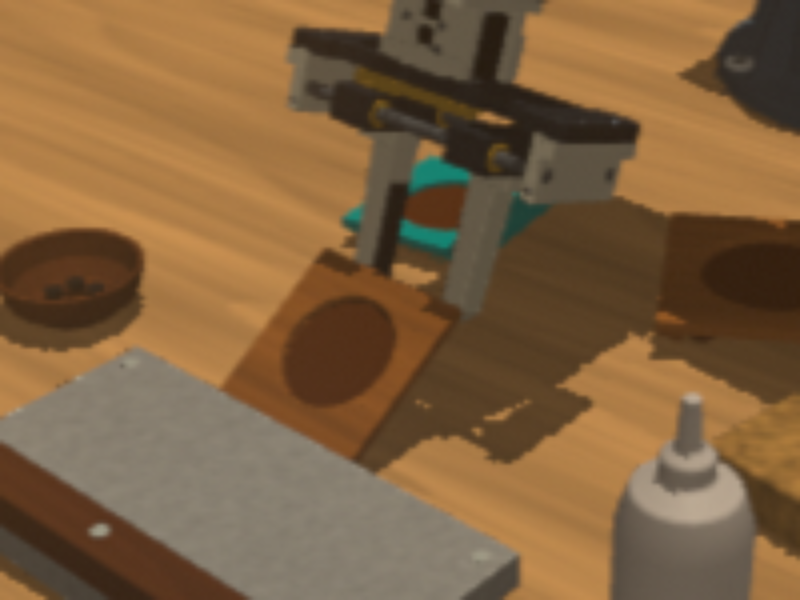

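```bash
python3 -m creep '[[[-0.003,0,0.002],[0,0,0],50]]'
python3 -m creep '[[[-0.002,0,0.002],[0,0,0],50]]'
python3 -c "
from h import *
st()"
```

```text
t: 10.6
position: [0.5202, -0.011, 0.0762]
eef_rot: [0.068, 2.776, -0.012]
wrist_force: [-12.3, 1.5, 4.2]
opening: 0.0501
t: 10.7
position: [0.5206, -0.0111, 0.0775]
eef_rot: [0.068, 2.773, -0.013]
wrist_force: [-8.7, 1.4, 3.6]
opening: 0.0501
t 10.7 p [ 0.5206 -0.0111  0.0775] tilt 0.368 zlow 0.0515 front edge 0.5366 0.0569 yax [ 0.049  0.999 -0.   ] F [-8.7  1.4  3.6] q [-0.124  0.452  2.087  0.115  0.236 -1.752] op 0.0501
```

```bash
python3 -m creep '[[[0.0022,-0.0001,0.007],[0,-0.06,0],50],[[0.0026,-0.0001,0.007],[0,-0.06,0],50]]'
python3 -m creep '[[[0.0028,-0.0001,0.0068],[0,-0.06,0],50],[[0.003,-0.0002,0.0066],[0,-0.06,0],50]]'
python3 -c "
from h import *
st()
c=snap('scene','s9');im=c['color'][:,:,::-1];cv2.imwrite('pics/s9c.png',cv2.resize(im[120:270,170:370],None,fx=4,fy=4))"
```

```text
t: 10.9
position: [0.5236, -0.0113, 0.0836]
eef_rot: [0.067, 2.752, -0.012]
wrist_force: [-0.3, 0.5, -0.7]
opening: 0.05
t: 11.1
position: [0.5276, -0.0118, 0.0898]
eef_rot: [0.067, 2.73, -0.013]
wrist_force: [0.8, 0.1, 0.5]
opening: 0.0497
t 11.1 p [ 0.5276 -0.0118  0.0898] tilt 0.41 zlow 0.0639 front edge 0.5445 0.0699 yax [0.049 0.999 0.001] F [0.8 0.1 0.5] q [-0.126  0.431  2.092  0.15   0.212 -1.787] op 0.0497
```

View pics/s9c.png

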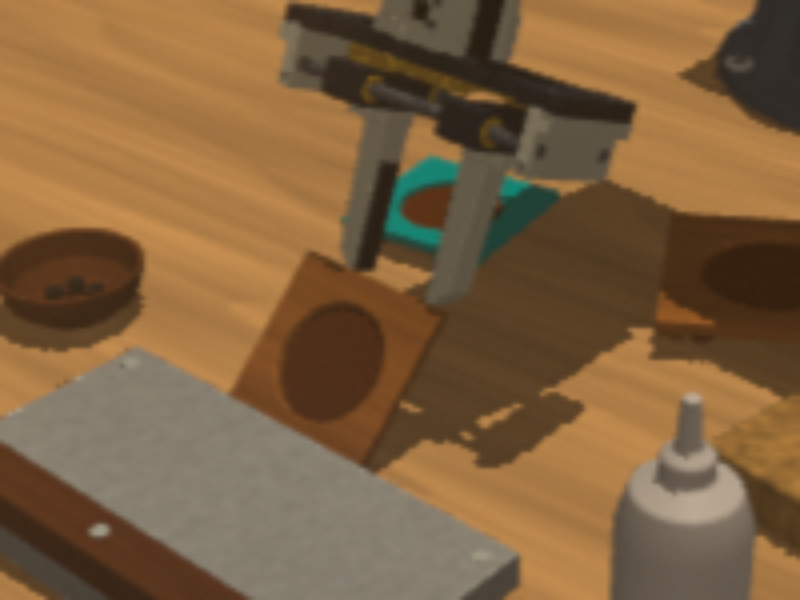

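```bash
python3 -m creep '[[[0.01,-0.0005,0.002],[0,0,0],50],[[0.01,-0.0005,0.003],[0,0,0],50]]'
python3 -c "
from h import *
st()
c=snap('scene','s10');im=c['color'][:,:,::-1];cv2.imwrite('pics/s10c.png',cv2.resize(im[120:270,170:370],None,fx=4,fy=4))"
```

```text
t: 11.35
position: [0.5328, -0.0118, 0.0915]
eef_rot: [0.067, 2.736, -0.011]
wrist_force: [-45.4, -2.0, 49.4]
opening: 0.0499
t 11.35 p [ 0.5328 -0.0118  0.0915] tilt 0.404 zlow 0.0655 front edge 0.5496 0.0714 yax [0.049 0.999 0.002] F [-45.4  -2.   49.4] q [-0.124  0.434  2.075  0.137  0.231 -1.773] op 0.0499
```

View pics/s10c.png

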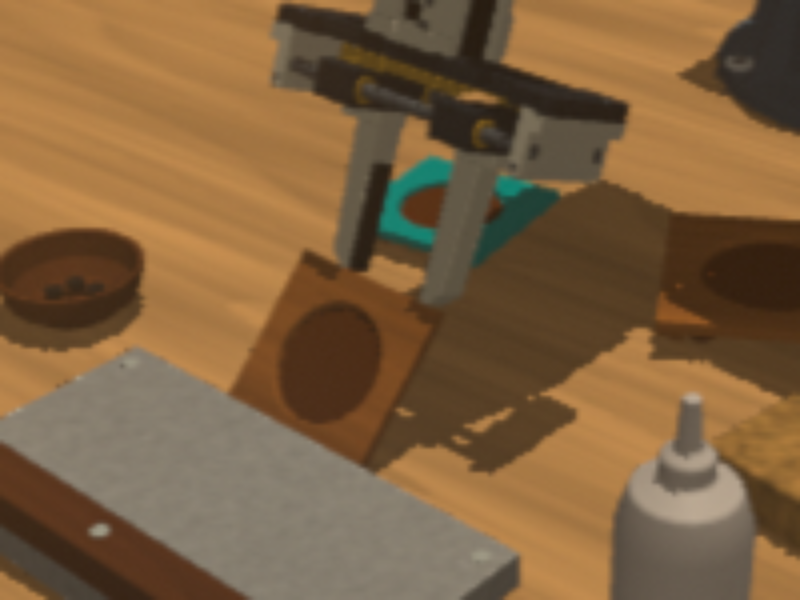

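The tips have climbed over the rim onto its outer edge and jammed, because I raised them faster than the rim rose once the front dropped. I'll back off, let it lie down and repeat with a lower arc and more forward push.

```bash
python3 -m creep '[[[-0.01,0.0005,0],[0,0,0],50],[[-0.055,0.003,0],[0.01,0.2,0],50],[[-0.06,0.003,0],[0.01,0.25,0],50],[[0,0,0],[0.01,0.25,0],50]]'
python3 -c "
from h import *
st();print(delta(.3,[.486,-.0097,.0275]))
c=snap('scene','s11');im=c['color'][:,:,::-1];cv2.imwrite('pics/s11c.png',cv2.resize(im[120:270,170:370],None,fx=4,fy=4))"
```

```text
t: 11.8
position: [0.4827, -0.0093, 0.091]
eef_rot: [0.07, 2.84, -0.01]
wrist_force: [0.7, -0.5, -0.6]
opening: 0.0501
t 11.8 p [ 0.4827 -0.0093  0.091 ] tilt 0.3 zlow 0.0649 front edge 0.4972 0.0694 yax [0.049 0.999 0.   ] F [ 0.7 -0.5 -0.6] q [-0.128  0.382  2.133  0.074  0.328 -1.716] op 0.0501
('turn shares', array([-0.003,  0.003,  0.006]), 'shift shares', array([ 0.0083, -0.001 , -0.1588]))
```

View pics/s11c.png

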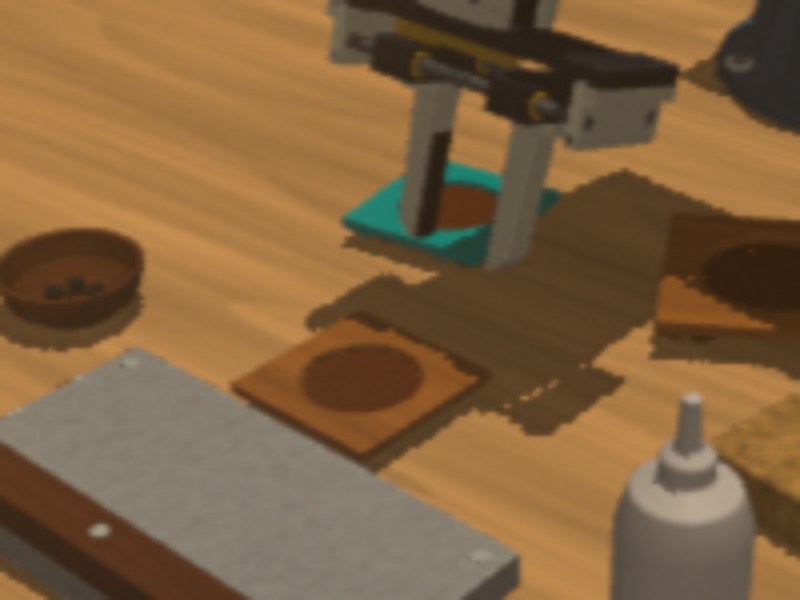

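```bash
python3 -m creep '[[[0.003,0,-0.053],[0,0,0],50],[[0.003,0,-0.053],[0,0,0],50],[[0.003,0,-0.053],[0,0,0],50],[[0.025,-0.0013,0],[0,0,0],50],[[0.025,-0.0013,0],[0,0,0],50],[[0.006,-0.0003,0],[0,0,0],50],[[0.005,-0.0002,0],[0,0,0],50],[[0,0,0],[0,0,0],50]]'
python3 -c "
from h import *
st();"
```

```text
t: 12.65
position: [0.509, -0.0103, 0.0262]
eef_rot: [0.07, 2.846, -0.008]
wrist_force: [-20.9, -1.4, 11.4]
opening: 0.05
t 12.65 p [ 0.509  -0.0103  0.0262] tilt 0.294 zlow 0.0001 front edge 0.5234 0.0045 yax [0.049 0.999 0.001] F [-20.9  -1.4  11.4] q [-0.123  0.56   2.081  0.111  0.208 -1.75 ] op 0.05
```

```bash
python3 -m creep '[[[0,0,0.009],[0,0,0],50],[[0.001,0,0.009],[0,0,0],50],[[0.001,0,0.009],[0,0,0],50],[[0.001,0,0.009],[0,0,0],50],[[0.001,0,0.009],[0,0,0],50],[[0.0015,0,0.009],[-0.004,-0.08,0],50],[[0.002,0,0.009],[-0.004,-0.08,0],50]]'
python3 -c "
from h import *
st();"
```

```text
t: 13.35
position: [0.5105, -0.0101, 0.0504]
eef_rot: [0.07, 2.825, -0.008]
wrist_force: [-23.9, -2.8, 3.6]
opening: 0.0501
t 13.35 p [ 0.5105 -0.0101  0.0504] tilt 0.315 zlow 0.0243 front edge 0.5254 0.0289 yax [0.049 0.999 0.002] F [-23.9  -2.8   3.6] q [-0.123  0.505  2.087  0.106  0.236 -1.743] op 0.0501
```

```bash
python3 -m creep '[[[0.002,-0.0001,0.009],[-0.004,-0.08,0],50],[[0.003,-0.0001,0.009],[-0.004,-0.08,0],50],[[0.004,-0.0002,0.009],[-0.004,-0.08,0],50]]'
python3 -c "
from h import *
st();c=snap('scene','s12');im=c['color'][:,:,::-1];cv2.imwrite('pics/s12c.png',cv2.resize(im[120:270,170:370],None,fx=4,fy=4))"
```

```text
t: 13.65
position: [0.5128, -0.0101, 0.0606]
eef_rot: [0.07, 2.792, -0.009]
wrist_force: [-34.1, -4.5, 10.9]
opening: 0.0496
t 13.65 p [ 0.5128 -0.0101  0.0606] tilt 0.348 zlow 0.0345 front edge 0.5284 0.0396 yax [0.049 0.999 0.002] F [-34.1  -4.5  10.9] q [-0.124  0.482  2.099  0.131  0.215 -1.768] op 0.0496
```

View pics/s12c.png

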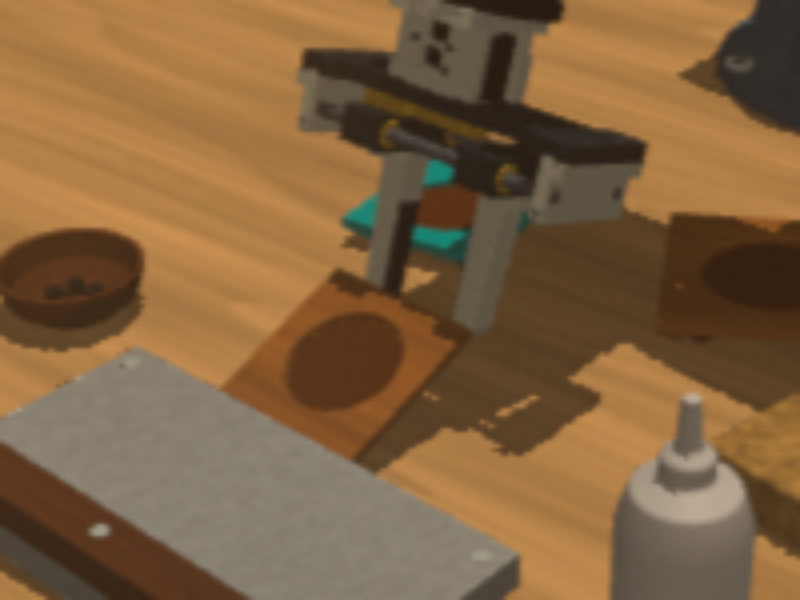

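```bash
python3 -m creep '[[[0.002,-0.0001,0.0096],[-0.003,-0.05,0],50],[[0.003,-0.0001,0.0096],[-0.003,-0.05,0],50]]'; python3 -m creep '[[[0.0035,-0.0002,0.0096],[-0.002,-0.05,0],50],[[0.004,-0.0002,0.0096],[0,0,0],50]]'
python3 -c "
from h import *
st();c=snap('scene','s13');im=c['color'][:,:,::-1];cv2.imwrite('pics/s13c.png',cv2.resize(im[120:270,170:370],None,fx=4,fy=4))"
```

```text
t: 13.9
position: [0.5155, -0.0103, 0.0685]
eef_rot: [0.069, 2.776, -0.01]
wrist_force: [-12.7, 0.0, 1.5]
opening: 0.0499
t: 14.1
position: [0.5205, -0.0105, 0.0772]
eef_rot: [0.068, 2.764, -0.011]
wrist_force: [-21.7, 0.6, 10.2]
opening: 0.0501
t 14.1 p [ 0.5205 -0.0105  0.0772] tilt 0.377 zlow 0.0512 front edge 0.5366 0.0567 yax [0.049 0.999 0.002] F [-21.7   0.6  10.2] q [-0.124  0.452  2.093  0.131  0.222 -1.768] op 0.0501
```

View pics/s13c.png

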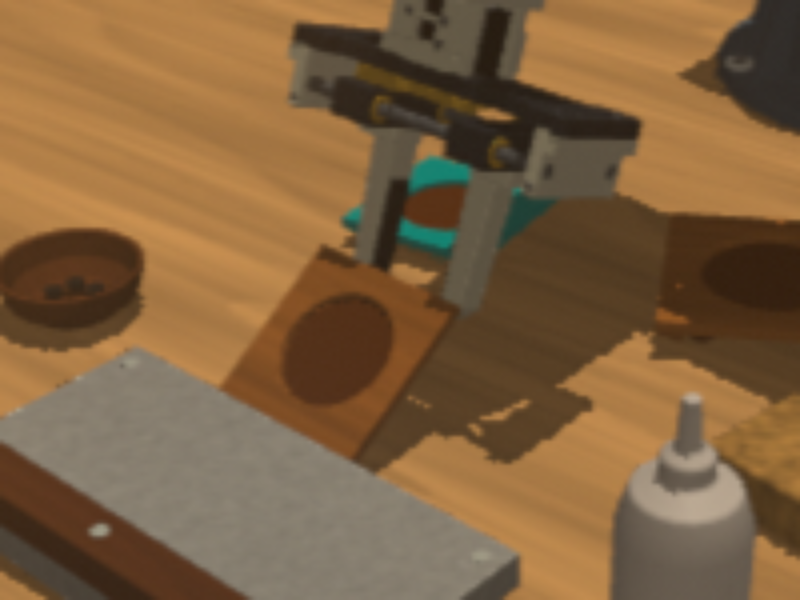

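```bash
python3 -m creep '[[[0.005,-0.0002,0.008],[0,0,0],50],[[0.005,-0.0003,0.008],[0,0,0],50]]'; python3 -m creep '[[[0.006,-0.0003,0.007],[0,0,0],50]]'
python3 -c "
from h import *
st();c=snap('scene','s14');im=c['color'][:,:,::-1];cv2.imwrite('pics/s14c.png',cv2.resize(im[120:270,170:370],None,fx=4,fy=4))"
```

```text
t: 14.35
position: [0.5241, -0.0106, 0.0836]
eef_rot: [0.068, 2.765, -0.011]
wrist_force: [-26.7, 0.2, 15.4]
opening: 0.0499
t: 14.45
position: [0.5283, -0.011, 0.0872]
eef_rot: [0.068, 2.76, -0.012]
wrist_force: [-2.1, 0.3, 0.9]
opening: 0.0496
t 14.45 p [ 0.5283 -0.011   0.0872] tilt 0.38 zlow 0.0612 front edge 0.5445 0.0668 yax [0.049 0.999 0.001] F [-2.1  0.3  0.9] q [-0.122  0.44   2.073  0.114  0.251 -1.749] op 0.0496
```

View pics/s14c.png

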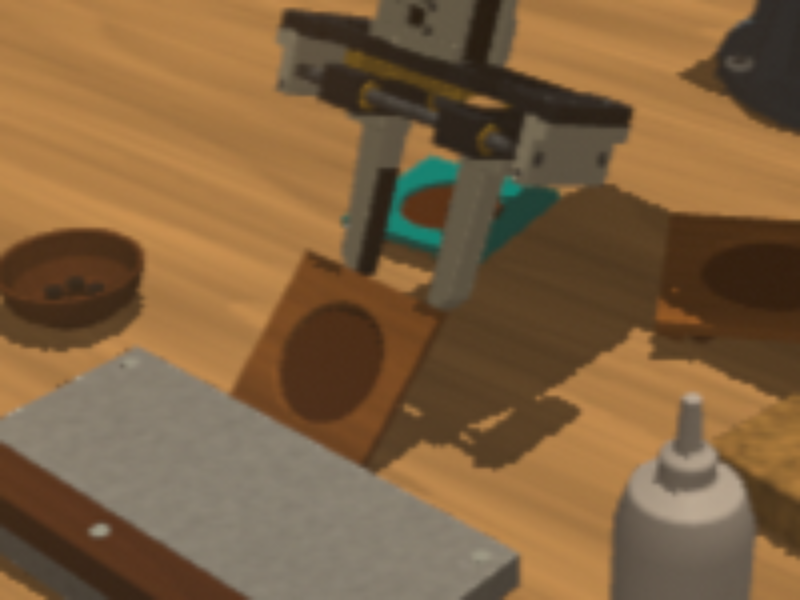

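The front has dropped onto the bench, the trivet leans at about 45°, and the tips are just under the rim. The undercut is upright at this angle, so I'll slide the tips down along it before pushing forward.

```bash
python3 -m creep '[[[0.0005,0,-0.008],[0,0,0],50],[[0.001,0,-0.009],[0,0,0],50],[[0.001,0,0],[0,0,0],50]]'
python3 -c "
from h import *
st();c=snap('scene','s15');im=c['color'][:,:,::-1];cv2.imwrite('pics/s15c.png',cv2.resize(im[120:270,170:370],None,fx=4,fy=4))"
```

```text
t: 14.8
position: [0.5311, -0.0113, 0.0807]
eef_rot: [0.068, 2.756, -0.012]
wrist_force: [-10.2, 0.0, 8.6]
opening: 0.0493
t 14.8 p [ 0.5311 -0.0113  0.0807] tilt 0.384 zlow 0.0547 front edge 0.5474 0.0603 yax [0.049 0.999 0.001] F [-10.2   0.    8.6] q [-0.122  0.457  2.071  0.121  0.232 -1.757] op 0.0493
```

View pics/s15c.png

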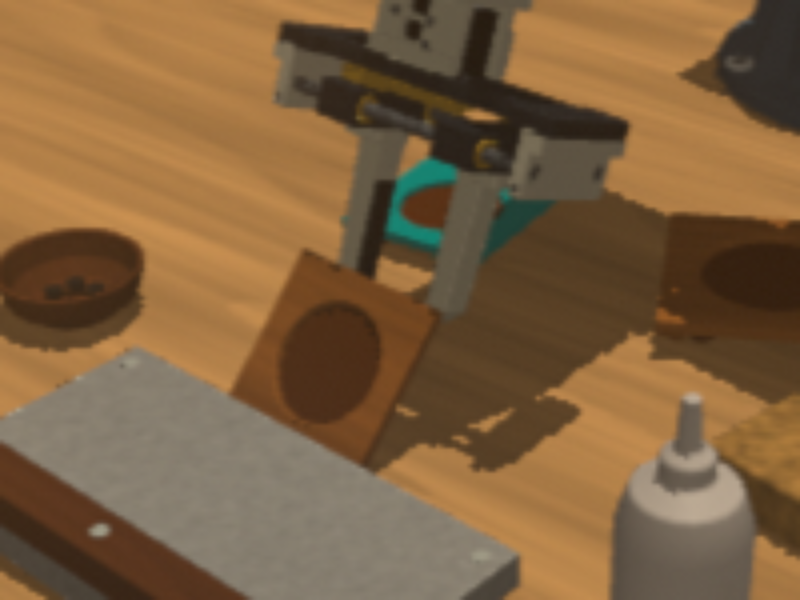

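```bash
python3 -m creep '[[[0.008,-0.0004,0.001],[0,0,0],50],[[0.009,-0.0004,0.003],[0,0,0],50]]'; python3 -m creep '[[[0.009,-0.0004,0.006],[0,0,0],50]]'
python3 -c "
from h import *
st();c=snap('scene','s16');im=c['color'][:,:,::-1];cv2.imwrite('pics/s16c.png',cv2.resize(im[120:270,170:370],None,fx=4,fy=4))"
```

```text
t: 15.05
position: [0.5331, -0.0111, 0.0811]
eef_rot: [0.068, 2.767, -0.011]
wrist_force: [-56.3, -4.4, 48.4]
opening: 0.0504
t: 15.15
position: [0.5352, -0.0112, 0.0831]
eef_rot: [0.068, 2.77, -0.01]
wrist_force: [-60.7, -2.5, 53.2]
opening: 0.0499
t 15.15 p [ 0.5352 -0.0112  0.0831] tilt 0.37 zlow 0.0571 front edge 0.5512 0.0625 yax [0.049 0.999 0.002] F [-60.7  -2.5  53.2] q [-0.121  0.458  2.051  0.107  0.264 -1.741] op 0.0499
```

View pics/s16c.png

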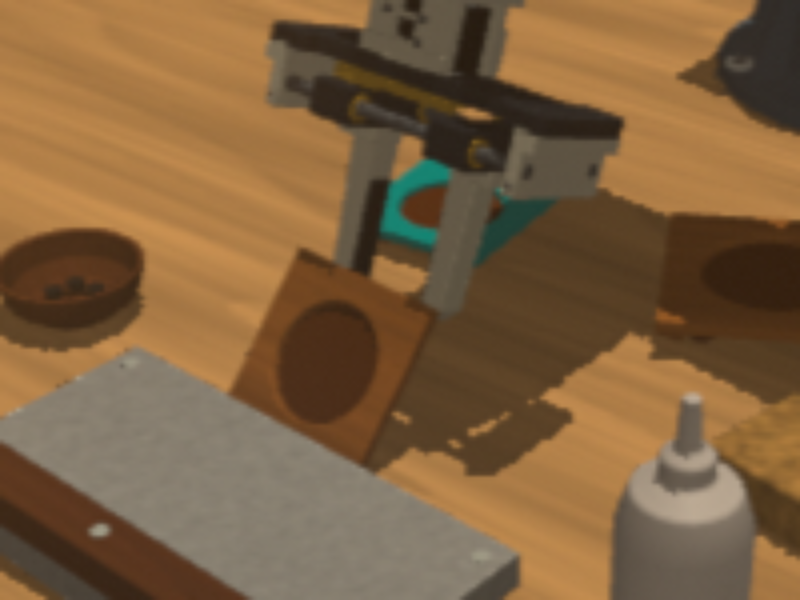

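```bash
python3 -m creep '[[[0,0,0.008],[0,0,0],50]]'; python3 -m creep '[[[0,0,0.006],[0,0,0],50]]'; python3 -m creep '[[[0.004,-0.0002,0.008],[0,0,0],50]]'
python3 -c "
from h import *
st()"
```

```text
t: 15.3
position: [0.5382, -0.0115, 0.0874]
eef_rot: [0.068, 2.763, -0.011]
wrist_force: [-18.2, 1.2, 17.0]
opening: 0.0504
t: 15.4
position: [0.5411, -0.0118, 0.0909]
eef_rot: [0.068, 2.756, -0.012]
wrist_force: [-5.7, -0.2, 6.5]
opening: 0.0501
t: 15.5
position: [0.5439, -0.012, 0.0943]
eef_rot: [0.068, 2.754, -0.013]
wrist_force: [-0.1, -1.0, -0.3]
opening: 0.0499
t 15.5 p [ 0.5439 -0.012   0.0943] tilt 0.387 zlow 0.0683 front edge 0.5603 0.074 yax [0.049 0.999 0.   ] F [-0.1 -1.  -0.3] q [-0.12   0.444  2.036  0.099  0.276 -1.732] op 0.0499
```

```bash
python3 -c "
from h import *
c=snap('scene','s17');im=c['color'][:,:,::-1];cv2.imwrite('pics/s17c.png',cv2.resize(im[120:270,170:370],None,fx=4,fy=4))"
```

```text
(no output)
```

View pics/s17c.png

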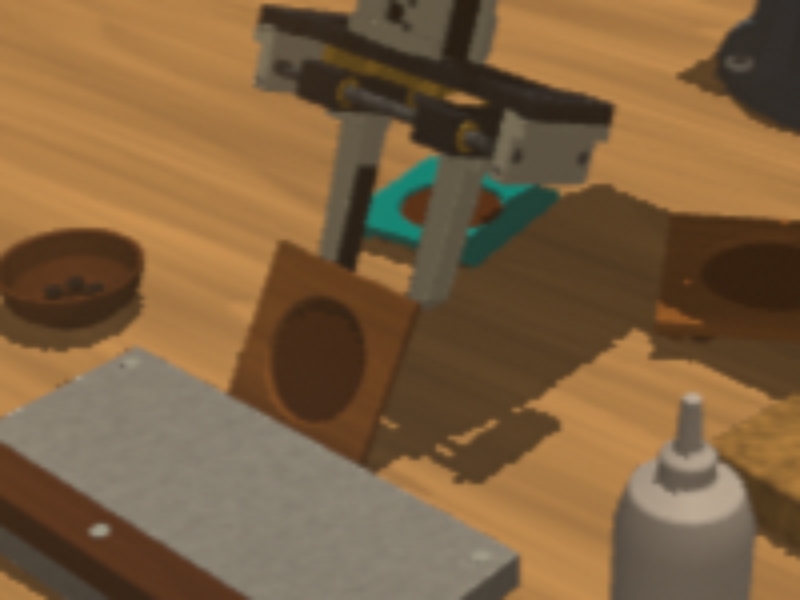

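```bash
python3 -m creep '[[[0.009,-0.0004,0.0065],[0,0,0],50],[[0.01,-0.0005,0.006],[0,0,0],50]]'; python3 -m creep '[[[0.0105,-0.0005,0.0055],[0,0,0],50],[[0.011,-0.0005,0.0045],[0,0,0],50]]'
python3 -c "
from h import *
st()
c=snap('scene','s18');im=c['color'][:,:,::-1];cv2.imwrite('pics/s18c.png',cv2.resize(im[120:270,170:370],None,fx=4,fy=4))"
```

```text
t: 15.75
position: [0.5521, -0.0124, 0.0994]
eef_rot: [0.068, 2.754, -0.013]
wrist_force: [-3.5, 0.5, 3.9]
opening: 0.0501
t: 15.95
position: [0.5609, -0.0128, 0.1038]
eef_rot: [0.068, 2.753, -0.013]
wrist_force: [-4.7, -0.2, 7.4]
opening: 0.0499
t 15.95 p [ 0.5609 -0.0128  0.1038] tilt 0.387 zlow 0.0779 front edge 0.5773 0.0835 yax [0.049 0.999 0.   ] F [-4.7 -0.2  7.4] q [-0.118  0.448  1.99   0.083  0.317 -1.713] op 0.0499
```

View pics/s18c.png

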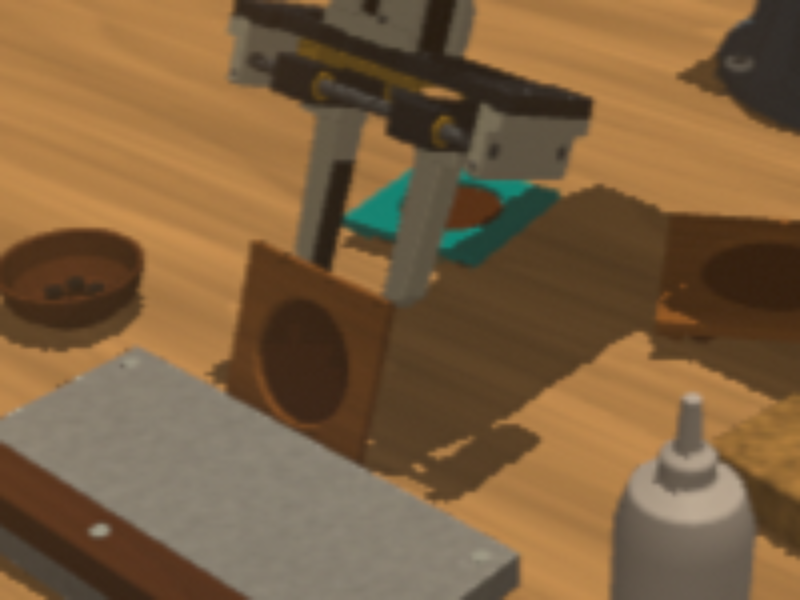

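```bash
python3 -m creep '[[[0.0125,-0.0006,0.005],[0,0,0],50],[[0.0125,-0.0006,0.004],[0,0,0],50],[[0.013,-0.0006,0.003],[0,0,0],50]]'; python3 -m creep '[[[0.013,-0.0006,0.002],[0,0,0],50],[[0.013,-0.0006,0.001],[0,0,0],50],[[0.013,-0.0006,0],[0,0,0],50]]'
python3 -c "
from h import *
st()
c=snap('scene','s19');im=c['color'][:,:,::-1];cv2.imwrite('pics/s19c.png',cv2.resize(im[120:270,170:370],None,fx=4,fy=4))"
```

```text
t: 16.3
position: [0.5768, -0.0136, 0.1094]
eef_rot: [0.068, 2.751, -0.013]
wrist_force: [-2.7, -0.5, 10.1]
opening: 0.0498
t: 16.6
position: [0.5938, -0.0145, 0.1119]
eef_rot: [0.068, 2.747, -0.014]
wrist_force: [-6.3, 0.3, 23.7]
opening: 0.05
t 16.6 p [ 0.5938 -0.0145  0.1119] tilt 0.393 zlow 0.086 front edge 0.6103 0.0917 yax [ 0.049  0.999 -0.   ] F [-6.3  0.3 23.7] q [-0.113  0.478  1.907  0.068  0.364 -1.693] op 0.05
```

View pics/s19c.png

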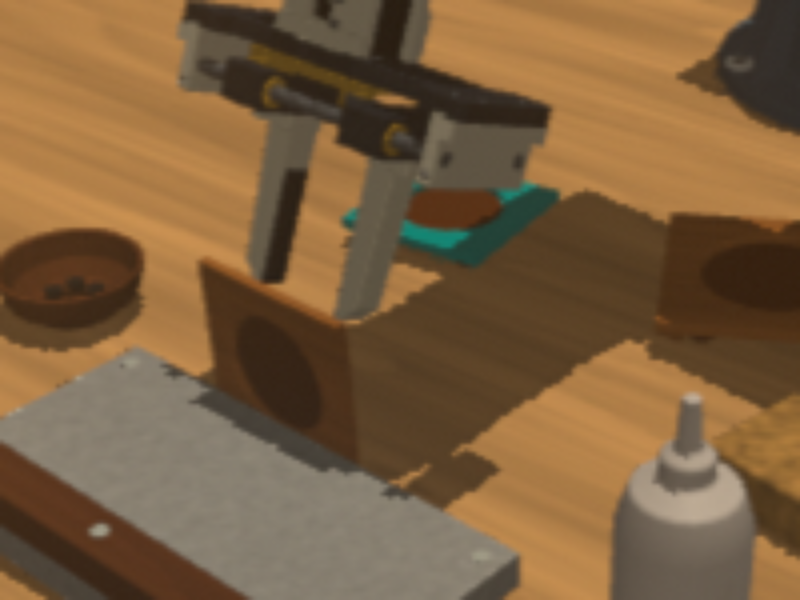

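```bash
python3 -m creep '[[[0.014,-0.0007,0.004],[0,0,0],50],[[0.016,-0.0008,0.002],[0,0,0],50],[[0.018,-0.0009,0],[0,0,0],50]]'
python3 -c "
from h import *
st()
c=snap('scene','s20');im=c['color'][:,:,::-1];cv2.imwrite('pics/s20c.png',cv2.resize(im[120:270,170:370],None,fx=4,fy=4))"
```

```text
t: 16.95
position: [0.6114, -0.0153, 0.1125]
eef_rot: [0.068, 2.752, -0.013]
wrist_force: [-0.5, -0.8, 1.9]
opening: 0.05
t 16.95 p [ 0.6114 -0.0153  0.1125] tilt 0.389 zlow 0.0866 front edge 0.6278 0.0922 yax [0.049 0.999 0.   ] F [-0.5 -0.8  1.9] q [-0.111  0.502  1.859  0.061  0.393 -1.684] op 0.05
```

View pics/s20c.png

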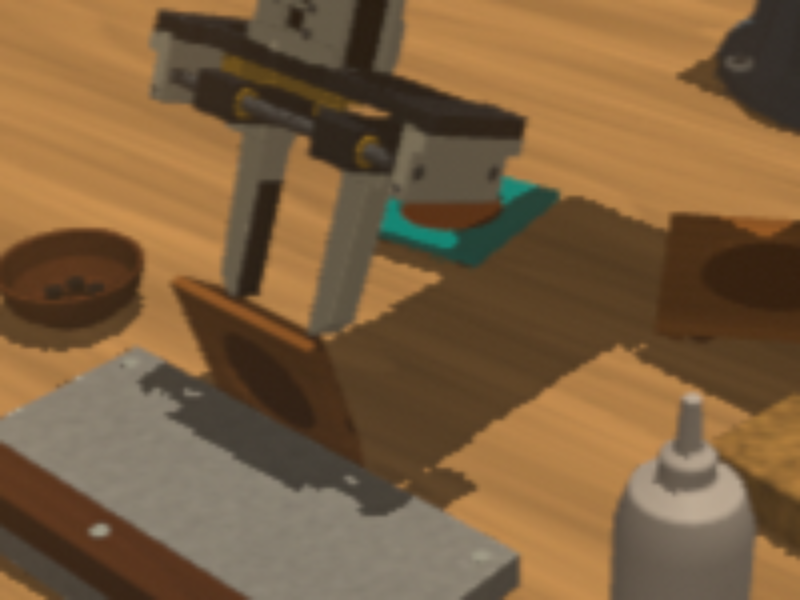

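```bash
python3 -m creep '[[[0.018,-0.0009,-0.006],[0,0,0],50],[[0.018,-0.0009,-0.008],[0,0,0],50],[[0.018,-0.0009,-0.01],[0,0,0],50]]'
python3 -c "
from h import *
st()
c=snap('scene','s21');im=c['color'][:,:,::-1];cv2.imwrite('pics/s21c.png',cv2.resize(im[120:270,170:370],None,fx=4,fy=4))"
```

```text
t: 17.3
position: [0.6325, -0.0163, 0.1021]
eef_rot: [0.068, 2.753, -0.013]
wrist_force: [-0.2, -0.7, 0.1]
opening: 0.0495
t 17.3 p [ 0.6325 -0.0163  0.1021] tilt 0.387 zlow 0.0762 front edge 0.6489 0.0818 yax [0.049 0.999 0.   ] F [-0.2 -0.7  0.1] q [-0.108  0.549  1.807  0.058  0.399 -1.679] op 0.0495
```

View pics/s21c.png

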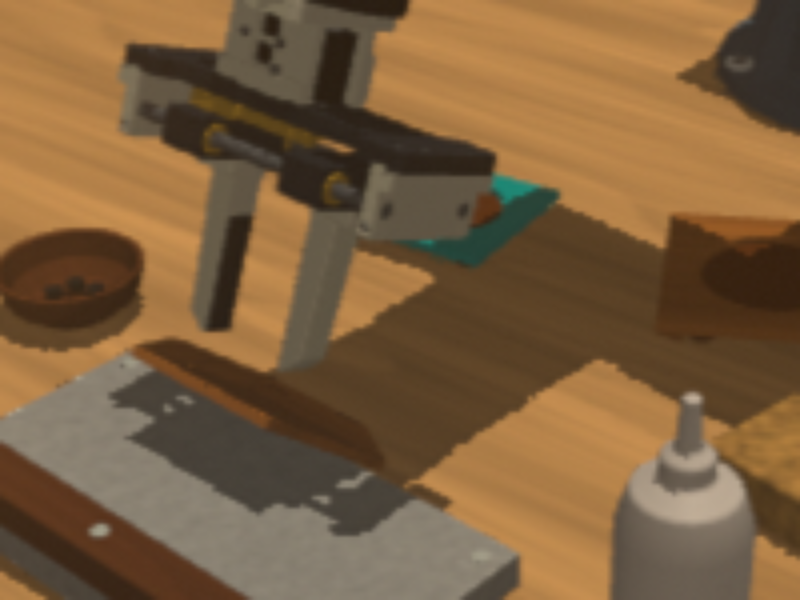

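```bash
python3 -m creep '[[[0,0,0.02],[0,0,0],50],[[0,0,0],[0,0,0],50]]'
python3 -c "
from h import *
st()
c=snap('scene','s22');im=c['color'][:,:,::-1];cv2.imwrite('pics/s22c.png',cv2.resize(im[120:270,170:370],None,fx=4,fy=4))"
```

```text
t: 17.55
position: [0.6317, -0.0162, 0.1108]
eef_rot: [0.068, 2.754, -0.013]
wrist_force: [0.7, -0.3, -0.2]
opening: 0.0502
t 17.55 p [ 0.6317 -0.0162  0.1108] tilt 0.387 zlow 0.0849 front edge 0.6481 0.0905 yax [0.049 0.999 0.   ] F [ 0.7 -0.3 -0.2] q [-0.108  0.534  1.805  0.056  0.417 -1.676] op 0.0502
```

View pics/s22c.png

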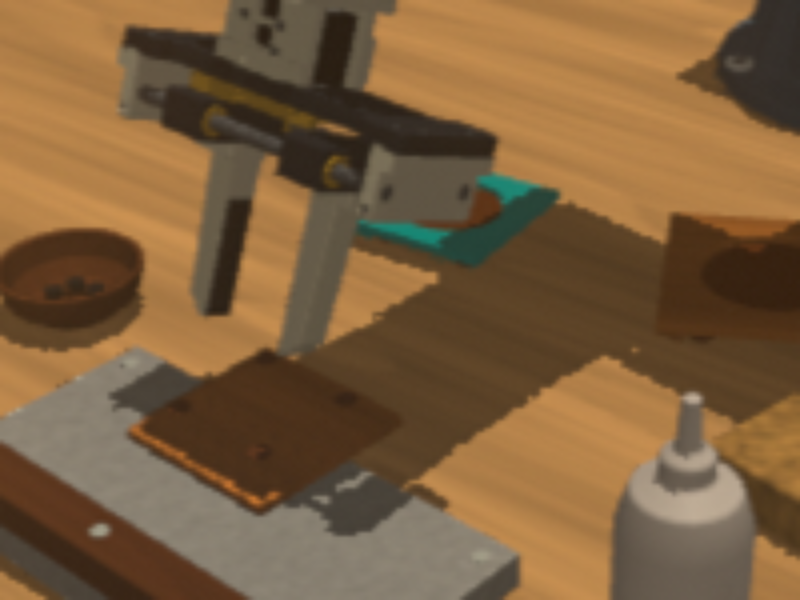

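It has flipped: the dark foot marks show on top (crop (180,405), (345,398), (262,452)), and it lies face down overhanging the board's front edge. I'll retreat, straighten the tool and look.

```bash
python3 -m creep '[[[-0.06,0.003,0],[0.02,0.43,0],50],[[-0.06,0.003,0],[0.02,0.43,0],50],[[-0.06,0.003,0],[0.02,0.43,0],50],[[-0.04,0.002,0],[0.02,0.43,0],50],[[-0.02,0.001,0],[0.02,0.43,0],50],[[0,0,0],[0.02,0.43,0],50],[[0,0,0],[0,0,0],50]]'
python3 -c "
from h import *
st()
c=snap('scene','s23');im=c['color'][:,:,::-1];cv2.imwrite('pics/s23c.png',cv2.resize(im[120:270,170:370],None,fx=4,fy=4))
c=snap('top','t23');im=c['color'][:,:,::-1];cv2.imwrite('pics/t23c.png',cv2.resize(im[85:235,235:435],None,fx=4,fy=4))
print(delta(0,[.56,-.0128,.0475]))"
```

```text
t: 18.3
position: [0.5363, -0.0115, 0.1104]
eef_rot: [-0.077, -3.14, 0.001]
wrist_force: [0.1, -0.9, -0.2]
opening: 0.0499
t 18.3 p [ 0.5363 -0.0115  0.1104] tilt -0.001 zlow 0.0854 front edge 0.5438 0.0854 yax [ 0.049  0.999 -0.001] F [ 0.1 -0.9 -0.2] q [-1.080e-01  5.040e-01  1.797e+00 -1.000e-03  8.410e-01 -1.629e+00] op 0.0499
('turn shares', array([0.005, 0.006, 0.004]), 'shift shares', array([ 0.0609, -0.0035, -0.1563]))
```

View pics/s23c.png

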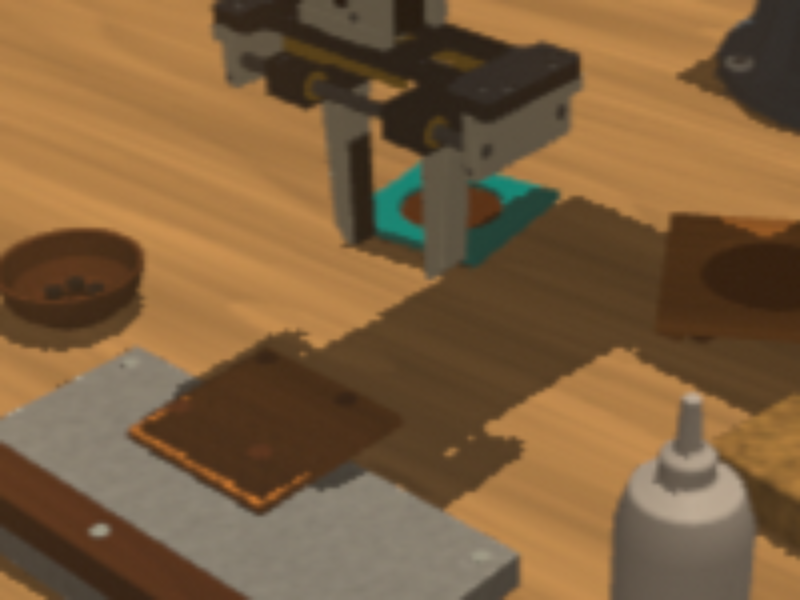

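View pics/t23c.png

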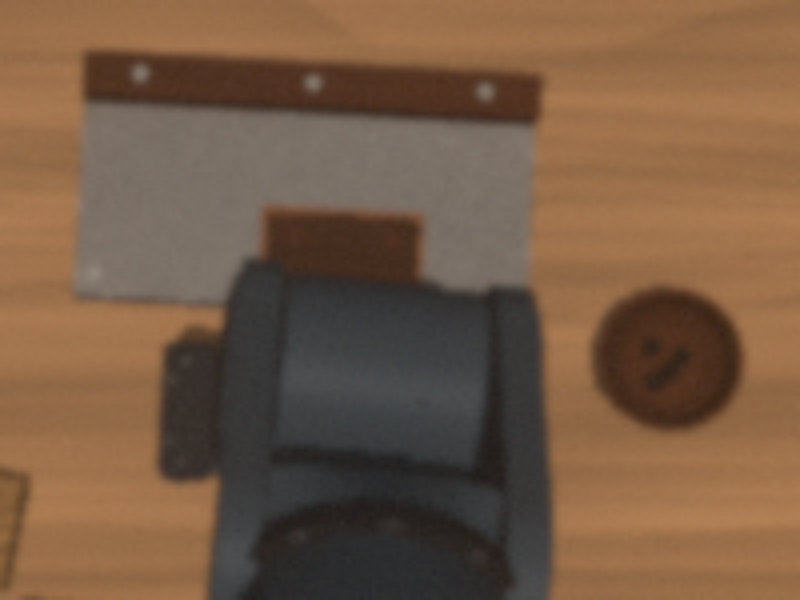

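```bash
python3 -m creep '[[[0.025,-0.004,-0.039],[0,0,0],50],[[0.024,-0.004,-0.039],[0,0,0],50],[[0,0,-0.039],[0,0,0],50],[[0,0,-0.039],[0,0,0],50],[[0,0,0],[0,0,0],50]]'
python3 -c "
from h import *
st()
c=snap('scene','s24');im=c['color'][:,:,::-1];cv2.imwrite('pics/s24c.png',cv2.resize(im[120:270,170:370],None,fx=4,fy=4))"
```

```text
t: 18.9
position: [0.5539, -0.0145, 0.0461]
eef_rot: [-0.077, -3.138, 0.001]
wrist_force: [-0.3, 1.2, -0.2]
opening: 0.0502
t 18.9 p [ 0.5539 -0.0145  0.0461] tilt -0.003 zlow 0.0211 front edge 0.5613 0.0211 yax [ 0.049  0.999 -0.001] F [-0.3  1.2 -0.2] q [-1.100e-01  6.360e-01  1.771e+00 -1.000e-03  7.380e-01 -1.631e+00] op 0.0502
```

View pics/s24c.png

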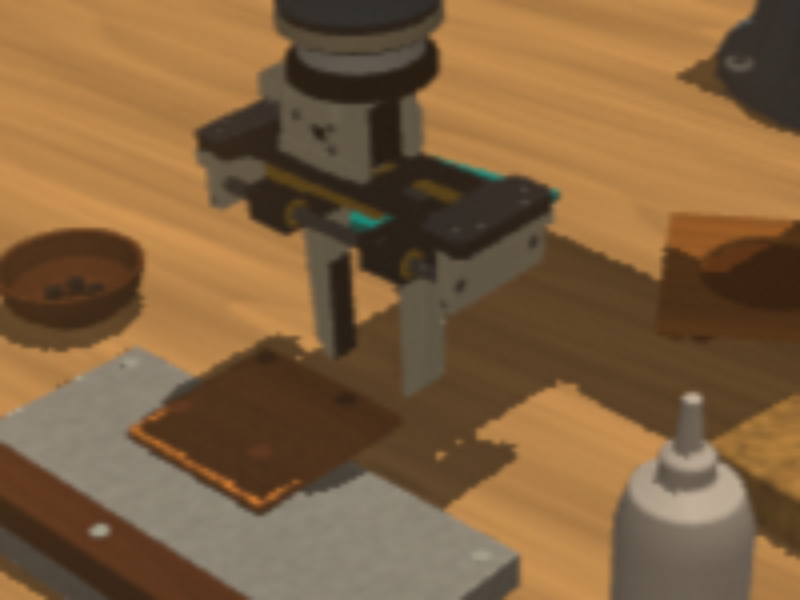

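```bash
python3 -m creep '[[[0.02,-0.016,0.004],[0,0,0],50],[[0.02,-0.001,0],[0,0,0],50],[[0.02,-0.001,0],[0,0,0],50],[[0.025,-0.0012,0],[0,0,0],50],[[0.025,-0.0012,0],[0,0,0],50],[[0.025,-0.0012,0],[0,0,0],50],[[0.025,-0.0012,0],[0,0,0],50],[[0,0,0],[0,0,0],50]]'
python3 -c "
from h import *
st()
c=snap('scene','s25');im=c['color'][:,:,::-1];cv2.imwrite('pics/s25c.png',cv2.resize(im[120:270,170:370],None,fx=4,fy=4))"
```

```text
t: 19.75
position: [0.6207, -0.0238, 0.0493]
eef_rot: [0.077, 3.14, -0.001]
wrist_force: [0.1, -0.9, -0.9]
opening: 0.0499
t 19.75 p [ 0.6207 -0.0238  0.0493] tilt 0.001 zlow 0.0243 front edge 0.6282 0.0243 yax [ 0.049  0.999 -0.001] F [ 0.1 -0.9 -0.9] q [-1.130e-01  7.200e-01  1.584e+00 -1.000e-03  8.370e-01 -1.634e+00] op 0.0499
```

View pics/s25c.png

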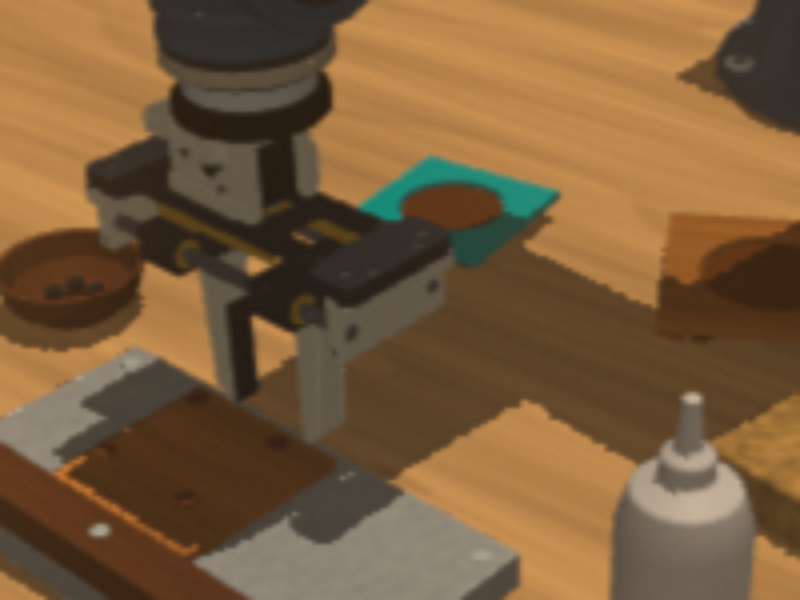

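```bash
python3 -m creep '[[[0.0125,-0.0006,-0.004],[0,0,0],50],[[0.0125,-0.0006,0],[0,0,0],50],[[0.006,-0.0003,0],[0,0,0],50],[[0,0,0],[0,0,0],50]]'
python3 -c "
from h import *
st()"; python3 -m creep '[[[0.005,-0.0003,0],[0,0,0],50],[[0,0,0],[0,0,0],50]]'
```

```text
t: 20.2
position: [0.6321, -0.0244, 0.0477]
eef_rot: [-0.077, -3.14, 0.001]
wrist_force: [0.4, -0.3, 0.0]
opening: 0.0501
t 20.2 p [ 0.6321 -0.0244  0.0477] tilt -0.0 zlow 0.0227 front edge 0.6395 0.0227 yax [ 0.049  0.999 -0.001] F [ 0.4 -0.3  0. ] q [-1.120e-01  7.380e-01  1.551e+00 -1.000e-03  8.530e-01 -1.633e+00] op 0.0501
t: 20.4
position: [0.6327, -0.0243, 0.0476]
eef_rot: [-0.077, -3.137, 0.001]
wrist_force: [-5.5, 0.3, 3.8]
opening: 0.0498
```

```bash
python3 -m creep '[[[0.005,-0.0003,0.001],[0,0,0],50],[[0.002,0,0.001],[0,0,0],50],[[0,0,0],[0,0,0],50]]'
python3 -c "
from h import *
st()
c=snap('scene','s26');im=c['color'][:,:,::-1];cv2.imwrite('pics/s26c.png',cv2.resize(im[120:270,170:370],None,fx=4,fy=4))"
```

```text
t: 20.7
position: [0.6331, -0.0243, 0.0476]
eef_rot: [-0.077, -3.131, 0.0]
wrist_force: [-15.6, 0.5, 7.0]
opening: 0.0496
t 20.7 p [ 0.6331 -0.0243  0.0476] tilt -0.01 zlow 0.0225 front edge 0.6403 0.0225 yax [ 0.049  0.999 -0.   ] F [-15.6   0.5   7. ] q [-1.110e-01  7.440e-01  1.541e+00 -1.000e-03  8.670e-01 -1.632e+00] op 0.0496
```

View pics/s26c.png

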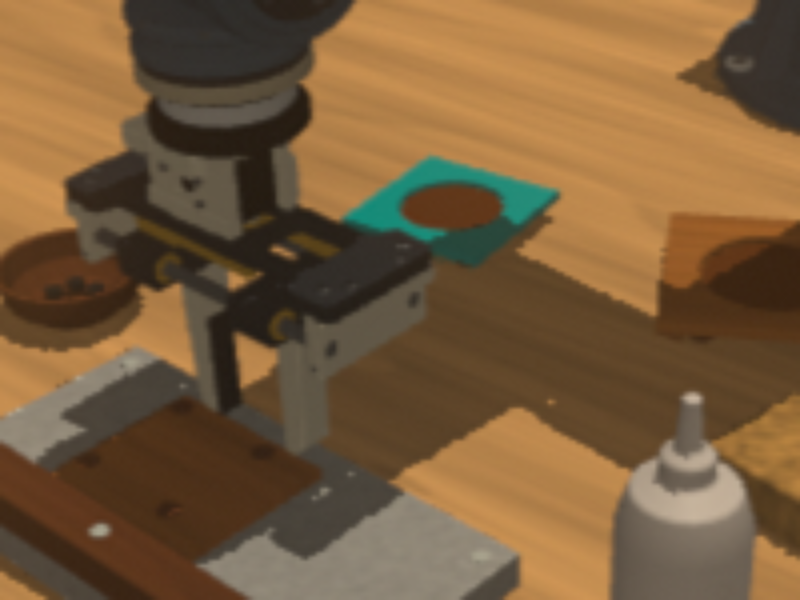

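Flush against the fence. Next I'll back straight off, raise, and check from above.

```bash
python3 -m creep '[[[-0.02,0.001,0],[0,0,0],50],[[-0.05,0.0025,0],[0,0,0],50],[[-0.1,0.005,0.03],[0,0,0],50],[[-0.1,0.005,0.06],[0,0,0],50],[[-0.1,0.005,0.06],[0,0,0],50],[[-0.1,0.005,0.06],[0,0,0],50],[[-0.1,0.005,0.06],[0,0,0],50],[[0,0,0],[0,0,0],50]]'
python3 - <<'E'
from h import *
np.set_printoptions(precision=4,suppress=True)
st()
c=snap('scene','s27');im=c['color'][:,:,::-1];cv2.imwrite('pics/s27c.png',cv2.resize(im[140:290,140:340],None,fx=4,fy=4))
c=snap('top','t27');im=c['color'][:,:,::-1];cv2.imwrite('pics/t27c.png',cv2.resize(im[85:235,235:435],None,fx=4,fy=4,interpolation=cv2.INTER_CUBIC))
for q in ['trivet','glue','dish','block','fence_foot']:
    for d in ctrl.landmark_of('top',q)[:2]: print(q,round(d['p'],2),c2w(c,d['position']))
E
```

```text
t: 21.55
position: [0.4059, -0.0129, 0.1589]
eef_rot: [0.077, 3.138, -0.002]
wrist_force: [0.4, -0.3, -0.2]
opening: 0.0497
t 21.55 p [ 0.4059 -0.0129  0.1589] tilt 0.002 zlow 0.1339 front edge 0.4134 0.1339 yax [ 0.049  0.999 -0.001] F [ 0.4 -0.3 -0.2] q [-0.146  0.216  2.087 -0.001  0.835 -1.667] op 0.0497
trivet 0.94 [0.3435 0.1    0.0018]
trivet 0.73 [ 0.6952 -0.0224  0.0398]
glue 0.98 [0.6391 0.2301 0.001 ]
dish 0.93 [ 0.5901 -0.232   0.0043]
block 0.86 [0.495  0.2274 0.0001]
fence_foot 0.7 [0.4946 0.2282 0.0025]
fence_foot 0.6 [ 0.7453 -0.0085  0.023 ]
```

View pics/s27c.png

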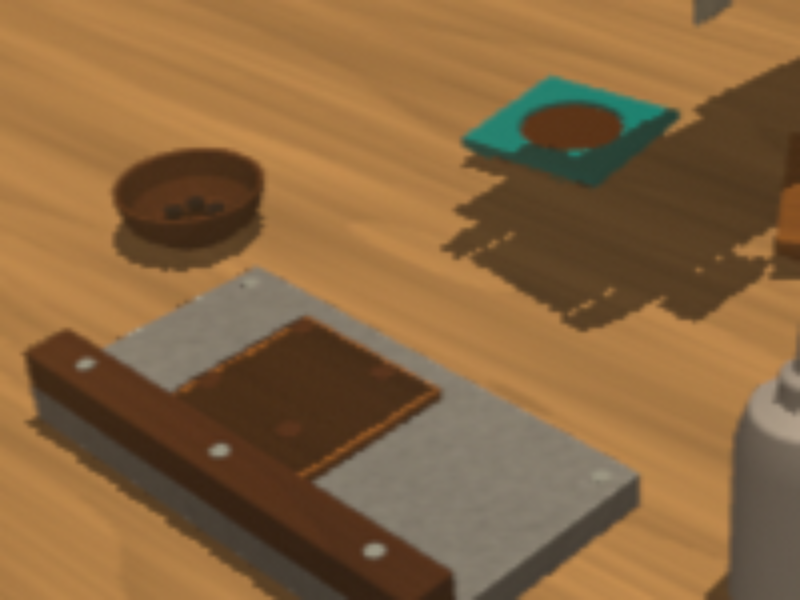

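View pics/t27c.png

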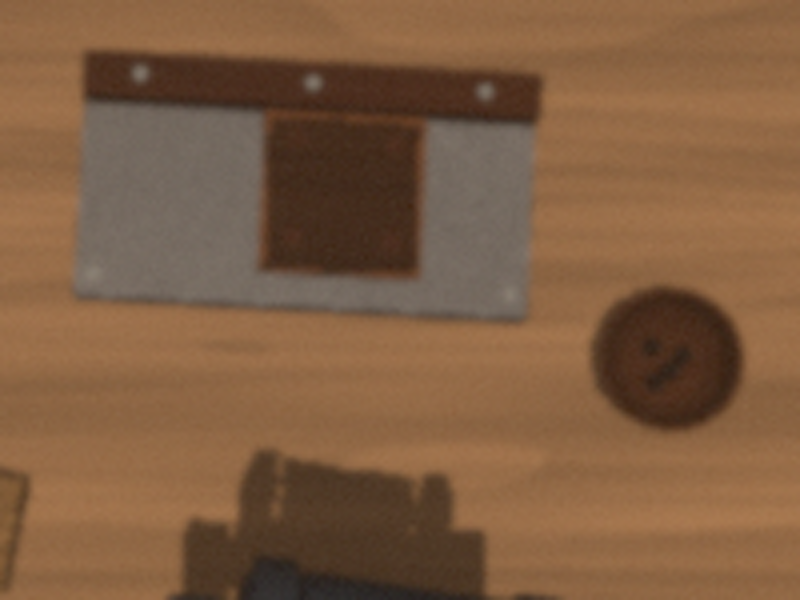

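```bash
python3 -c "
from h import *
print(ctrl.hand_in())"
```

```text
the job is handed in; nothing more can be done
None
```

The trivet is face down on the gluing board, flush against the fence, and I handed the job in about 22 s into the 56 s limit. The hand-in reports no verdict.

**What I did:**
- I chose the small brown trivet, not the larger brown one or the turquoise one.
- With the two fingertips 50 mm apart, I pushed it square against the board's front edge. I raised its rear side by the undercut until it stood up and fell over onto the board, then pushed it along to the fence.
- It was never gripped, and its front edge stayed low against the bench and board edge while it tipped.
- Two earlier tries failed because I raised the tips faster than the rim. The first time it slipped off and fell back flat. The second time the tips jammed on the rim, so I backed off and it fell back flat. The third try succeeded.
- The highest wrist force I saw was about 81 N, from a brief jam of the fingertips during the third try. I read the force only between moves, so a short peak could have been higher.

**Last checks:**
- **Trivet:** the foot marks face up, and it lies wholly on the board. Its rear edge slopes 0.05 in the top picture, the same as the board's front edge.
- **Position:** the detector puts its centre at (0.695, -0.022, 0.040). That is about 50 mm from the fence, within roughly 4 mm.
- **Bystanders:** the glue bottle, dish and block were found within about 10 mm of where they started, mostly detector noise, and the bottle is upright.
- **Robot:** it stands clear of everything.
- **Disagreement:** the detector's top hits for "trivet" and "fence_foot" were the large look-alike trivet and the sanding block. I used the second hits, which agree with the pictures.

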